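# Clamp a soft pillar candle in the drilling jig

## Task

Take the taller of the two fresh, still soft wax pillars out of the leaning cradle and stand it upright on the jig, in the notch of its V-block. Then slide the jig's carriage up until its sprung pad is pressed in roughly half way against the pillar (about 5 of its 12 mm, not to the bottom), and turn the clamp knob clockwise as far as it goes so that the carriage stays. Be gentle: squeeze the pillar with no more than about 10 N, set it down without a bump, and leave the shorter pillar and the bottles, jar and glass standing where they are.

Things in the scene. Friction and masses are not known exactly. Their poses are not given: they have to be found in the camera images.
- tall_candle: the taller wax pillar, cream, a plain cylinder 50 mm in diameter and 120 mm long, about 0.2 kg; origin at the centre of its foot, z along its axis towards its top. At the start it leans 30 degrees from vertical in the cradle, its top towards the robot, its upper 55 mm free on all sides
- short_candle: the shorter wax pillar in the cradle's other place, 50 mm in diameter and 85 mm long, same wax; origin at the centre of its foot, z along its axis. Stays where it is
- cradle: plywood cooling cradle, fixed to the table, 184 mm wide; two troughs side by side, 104 mm between their axes (left or right along its y); back boards, foot board and 7 mm fences between and beside the pillars reach 62 mm up the pillars. Origin on the table below the middle between the two foot centres (which lie 55 mm up); x points away from the pillars' tops
- jig: drilling jig fixed to the table: plywood base 84 x 250 x 12 mm (x, y, z), at its -y end a wooden V-block 48 mm high whose smooth metal-faced 90 degree notch opens to +y, on the rest of its length a steel rail along y with the carriage. Origin under the base near its middle; z up. The carriage slides towards -y (to the V-block)
- seat (a point): the point on the top of the jig's base (15 mm above the table, on a smooth metal wear plate) where the centre of the pillar's foot lies when the pillar touches both faces of the V; axes as the jig's
- carriage (a joint): position of the carriage in m, 0 = fully back at the +y end, grows towards the V-block to 0.080; it slides easily (under 2 N) while the knob is loose. With the pillar seated the pad touches it at about 0.055. The carriage is an aluminium block, top 40 mm above the table, that carries the knob and the pad
- pad (a joint): how far the smooth metal-faced pad, 40 mm wide and 28 mm high on the carriage's -y side, is pressed into the carriage, in m: 0 free, 0.012 at the bottom; spring 0.7 N per mm
- clamp_knob (a joint): angle of the black clamp knob in rad, 0 = loose, grows clockwise seen from above to its stop at 1.4 = tight; it stays where it is left, needs about 0.1 N m. Loose, the carriage is pushed back by the pad's spring; tight, it stays
- knob_grip (a point): on the knob's axis, at the height to grip it, 86 mm above the table. The knob is an upright bar 66 mm long, 16 mm thick, 28 mm high (71 to 99 mm above the table) that rides on the carriage 75 mm behind the free pad's face; the bar lies along this point's y axis, so the fingers close along its x. Nothing but a thin stem is below the bar down to 52 mm
- amber_bottle: brown bottle with black cap, 55 mm in diameter, 99 mm high, near the jig or the cradle; origin at its foot
- alu_flask: small white aluminium flask, 60 mm in diameter, 129 mm high, near the jig or the cradle; origin at its foot
- bead_jar: clear jar with black lid, 68 mm in diameter, 95 mm high, near the jig or the cradle; origin at its foot
- dropper_bottle: small bottle with a dropper cap, 33 mm in diameter, 102 mm high; origin at its foot
- candle_glass: black candle glass, 68 mm in diameter, 75 mm high; origin at its foot

How it is judged:
On the way, in this order (a step that is already met when the one before it is completed fails the run):
1. the taller pillar stands upright on the jig in front of the V (foot within 15 mm of the seat, less than 3 mm above the base) (horizontal distance between tall_candle and seat below 0.015 m and z of tall_candle in the frame of seat below 0.003 m and angle between tall_candle's own z axis and vertical below 0.1 rad), for 0.2 s.
2. the pad presses on the pillar (pressed in by more than 2 mm) (value of joint pad above 0.002 m and contact force between tall_candle and jig above 0.5 N), for 0.1 s.
3. the clamp knob is tight (over 1.2 rad) (value of joint clamp_knob above 1.2 rad), for 0.1 s.
At the end, for the whole second after the job is handed in: the taller pillar stands at rest, upright within 3 degrees, its foot on the jig's base and within 4 mm of the seat in the V; the pad is pressed in 2 to 9 mm; the knob is past 1.2 rad (horizontal distance between tall_candle and seat below 0.004 m and z of tall_candle in the frame of seat below 0.003 m and angle between tall_candle's own z axis and vertical below 0.05 rad and value of joint pad between 0.002 and 0.009 m and value of joint clamp_knob above 1.2 rad and linear speed of tall_candle below 0.01 m/s); the robot touches nothing.
It fails at once if the fingers press the taller pillar with more than 15 N a finger (30 N in all) (contact force between the fingers and tall_candle above 30 N).
It fails at once if the pillar is bumped or pressed with more than 35 N against the jig (all contacts added) (contact force between tall_candle and jig above 35 N).
It fails at once if the pad is pressed to the bottom (over 11.5 mm) (value of joint pad above 0.0115 m).
It fails at once if the shorter pillar is moved by more than 20 mm (distance of short_candle from where it was at the start of the episode above 0.02 m).
It fails at once if a bottle, the flask, the jar or the glass is moved by more than 25 mm or knocked over (distance of any of amber_bottle, alu_flask, bead_jar, dropper_bottle, candle_glass from where it was at the start of the episode above 0.025 m or angle between any of amber_bottle, alu_flask, bead_jar, dropper_bottle, candle_glass's own z axis and vertical above 0.5 rad).
It also fails if it takes over 54 s, if anything falls off the work surface, if the arm or the gripper's body presses on something with over 40 N, if the wrist force passes 120 N, or if a joint passes its speed limit or range.

## Robot

A 7-joint arm with a two-finger parallel gripper is mounted at the origin on a cart in front of the work surface, level with it; the furniture and walls round the work are solid. World frame = base frame: x ahead of the robot, y to its left, z up, the work surface at z = 0. Lengths are in m, angles in rad, forces in N, time in s.
With the tool pointing down it reaches from about 0.4 to 0.9 m from the base axis. Payload 5.6 kg.
Tool frame: the origin (TCP) lies between the finger pads; the fingertips stand 19 mm ahead of it and the grasp point (between the pads) is the TCP; z points along the fingers, y is the line along which they close (so a half turn about z gives the same grasp; the last joint's range is limited). The gripper opens to 92 mm and grips with 3 to 60 N. Pads are 20 mm wide; open, the fingers measure 128 mm over their backs; the gripper's body (75 mm by 189 mm) begins 69 mm behind the grasp point.
Start: joints at [1.099, 0.468, -0.012, 1.603, 0.006, 1.071, -0.056], TCP at [0.27, -0.591, 0.212] pointing down, gripper open.
Joint ranges: [-2.53, 2.53], [-0.31, 2.02], [-1.57, 1.55], [0.28, 2.44], [-1.29, 4.43], [0.15, 1.84], [-2.92, 2.92]. Speed limits (rad/s): [2.57, 2.57, 3.14, 3.14, 3.14, 3.14, 3.14].

## Interface

Orientations are given as a rotation vector (axis times angle).
In Python, from rig import arm, eyes gives the robot as it stands. The module is installed in compiled form; this text tells all that it offers.
- The arm moves only by the tool drive_tool, never from a script. Its argument "moves" is a list of rows, each a list of 2 entries, a list of its own where there are three numbers: the shift along the tool's x, y, z in units of 25 mm (1.0 is 25 mm), then the turn, a rotation vector about the tool's x, y, z in units of 6 degrees (1.0 is 6 degrees). In form: [[[x, y, z], [ax, ay, az]], ...]. A call has exactly 5 rows; each row shifts and turns the commanded pose from where the row before left it, along the tool's axes as they then stand; what a row does not reach is not made up. A row lasts 1/12 s, in which the tool goes at most 41.7 mm and 7.16 degrees, less where a joint would pass 70% of its speed; a pose out of reach is approached as far as the arm can. A call is refused whole if a number of a shift passes 1 or a number of a turn 1, either way. A call with a gripper value outside its range is refused whole. "claw" is the closure, from 0 (fully open) to 1 (shut), set as the call begins (left out, the last holds). The fingers move at their own pace and stop on an object; "squeeze" is the grip in N (left out, the last holds). Time passes only in rows, so rows that do not move let the fingers close, or fill a call up. It gives the time, the measured TCP pose, the force, the opening and the grip force at its end, in the units of the state.
- arm.state(): the state, without advancing time (a new reading comes with each control period).
- eyes.snapshot(name): name is "scene" or "top" or "wrist"; returns (picture, depth): 420x560x3 uint8, red, green, blue; 420x560 float32, m along the optical axis (not along the pixel's ray), 0 where there is no reading.
- eyes.get_calibration(name): a dict with "fovy" (degrees; the focal length in pixels is half the picture's height over the tangent of half this angle, whatever the lens; pixels are square), "cx", "cy" (the principal point, pixels), "xyz" and "rotation" of the camera in the world; the wrist camera has in their place "tool_from_camera" (4x4, takes a point from camera to tool coordinates, whose origin is the TCP and whose axes are the flange's). Camera axes: x right, y up, looking along -z (the intrinsics and any distortion apply to the point x, -y, -z); pixel columns grow to the right and rows downward; lengths in m; the calibration is good to about 2 mm. A picture is of the moment at which its call begins: read the wrist's pose just before it. get_calibration takes no time and is no camera call.
- arm.hand_in(): hands the job in; it is judged then, once.
The state is a dict: "time_s": time; "joint_positions": joint angles; "qd": joint speeds; "joint_torque": joint torques, N m; "position": TCP position; "tcp_rot": TCP orientation; "ft_force": force on the tool from outside, world axes, zero at the start; "ft_torque": the same for the moment, N m; "gripper_width": opening from 0.0 (shut) to 1.0 (fully open); "finger_force": force on a finger pad.
Only numpy, scipy, OpenCV 4.12 (cv2) and the standard library are available. Lean on these libraries where they do the work, as an engineer would, in place of code of your own. Each camera call takes 0.05 s, during which the arm holds its last target. There are 200 camera calls.

## Working session

There is one attempt and no reset: what is moved stays moved. The work goes in short steps, Python scripts to look and compute and a tool call to move; the robot and the scene stay as the last step left them, time stands still between calls to the robot, and variables do not carry over. Pictures are saved under pics/ and viewed, at most 10 in all, crops included, and the job is handed in when it is done.

Besides the shell and the picture viewer there is one more tool, called after "Call:" as name([rows], argument=value, ...), one row to a line, values as JSON. drive_tool: Moves the arm, as the interface text tells. Its arguments: {"type":"object","properties":{"moves":{"type":"array"},"claw":{"type":"number"},"squeeze":{"type":"number"}},"required":["moves"]}

```bash
mkdir -p pics; cat > h.py <<'E'
import numpy as np, cv2
from scipy.spatial.transform import Rotation as R
from rig import arm, eyes
def cam(n):
    c=eyes.get_calibration(n); f=210/np.tan(np.radians(c['fovy'])/2); return c,f
def cloud(n,save=None):
    s=arm.state(); p,d=eyes.snapshot(n); c,f=cam(n)
    if save: cv2.imwrite(save,p[:,:,::-1])
    v,u=np.mgrid[0:420,0:560]
    P=np.stack([(u-c['cx'])/f*d,-(v-c['cy'])/f*d,-d],-1)
    if n=='wrist':
        T=np.array(c['tool_from_camera']); P=P@T[:3,:3].T+T[:3,3]
        P=P@R.from_rotvec(s['tcp_rot']).as_matrix().T+s['position']
    else:
        P=P@np.array(c['rotation']).reshape(3,3).T+c['xyz'] if np.array(c['rotation']).size==9 else P@R.from_rotvec(c['rotation']).as_matrix().T+c['xyz']
    P[d==0]=np.nan
    return p,P
E
python3 - <<'E'
from h import *
for n in('scene','top'):
    print(eyes.get_calibration(n)); p,P=cloud(n,f'pics/{n}0.png'); np.save(n+'.npy',P)
print(eyes.get_calibration('wrist')); s=arm.state(); print(s)
E
```

```text
{'fovy': 46.4470452885952, 'cx': 274.9635841771829, 'cy': 208.1211123258291, 'xyz': array([-0.27998243,  0.39408722,  0.96227818]), 'rotation': array([ 0.51369771, -0.67443938, -1.79786744])}
{'fovy': 57.50451048375645, 'cx': 282.50868353397817, 'cy': 214.77086409371162, 'xyz': array([0.38904765, 0.16687435, 1.10412547]), 'rotation': array([ 0.0839949 , -0.03659515, -1.56961047])}
{'fovy': 71.33989948127683, 'cx': 277.7231947657029, 'cy': 206.0699793564532, 'tool_from_camera': array([[-9.91064330e-04,  9.60980489e-01,  2.76614385e-01,
         7.81845057e-02],
       [ 9.99999488e-01,  1.00833193e-03,  7.98097064e-05,
        -8.98496503e-04],
       [-2.02223546e-04,  2.76614323e-01, -9.60980996e-01,
        -1.72718889e-01],
       [ 0.00000000e+00,  0.00000000e+00,  0.00000000e+00,
         1.00000000e+00]])}
{'time_s': 0.1, 'joint_positions': array([ 1.09902978,  0.46827022, -0.01162327,  1.60351174,  0.00601657,
        1.07138339, -0.05628621]), 'qd': array([-8.59098641e-04, -3.55196177e-03, -3.30973118e-05, -5.74874494e-04,
        1.52106127e-03,  5.15268597e-04, -5.52538795e-04]), 'joint_torque': array([ 8.63103014e-04, -5.21646774e+01, -1.24984985e-02, -2.44367570e+01,
       -5.67280187e-02,  1.40598000e-02,  1.90733914e-05]), 'position': array([ 0.26996927, -0.59071834,  0.21075606]), 'tcp_rot': array([-3.06824290e+00, -6.68006482e-01,  6.92944236e-04]), 'ft_force': array([ 0.50596319,  0.00665979, -0.14880753]), 'ft_torque': array([-0.03179099,  0.04876476, -0.01411754]), 'finger_force': 0.0, 'gripper_width': 1.0012478110421568}
```

View pics/scene0.png

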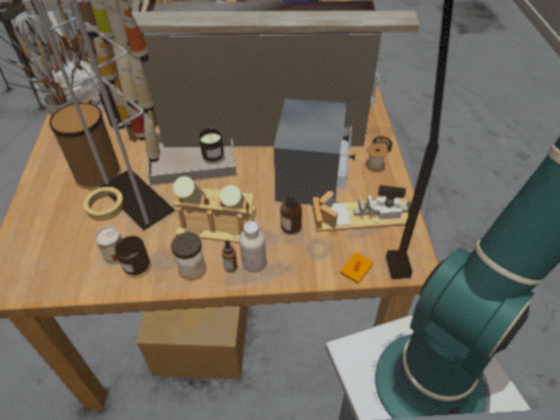

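View pics/top0.png

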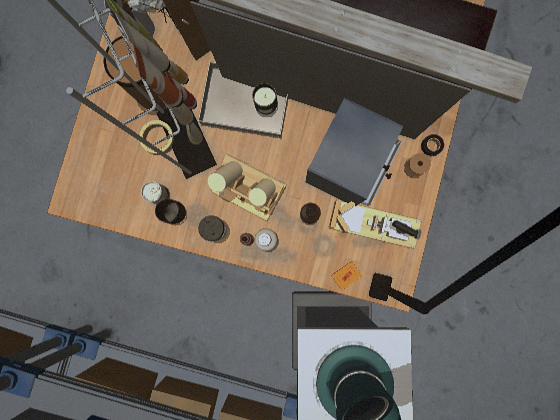

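Scene: cradle with two pillars at top-view (225,178) and (262,192), jig at (375,222) with V at its left end and knob near (405,230). Amber bottle (310,213) stands between them; flask, dropper and jar are in front of the cradle.

```bash
python3 - <<'E'
from h import *
a=cv2.imread('pics/top0.png')[140:260,190:430]; b=cv2.imread('pics/scene0.png')[165:285,165:415]
a=cv2.resize(a,(800,400),interpolation=3); b=cv2.resize(b,(625,300),interpolation=3)
cv2.imwrite('pics/a.png',a)
P=np.load('top.npy'); S=np.load('scene.npy')
def at(P,u,v): return np.nanmedian(P[v-1:v+2,u-1:u+2].reshape(-1,3),0).round(3)
for u,v in [(222,180),(262,190),(310,213),(211,228),(247,239),(266,240),(300,260),(350,215),(405,230),(340,225),(390,245)]: print('top',u,v,at(P,u,v))
for u,v in [(185,190),(231,195),(291,205),(187,245),(229,248),(251,230),(340,215),(393,190),(395,205)]: print('sc',u,v,at(S,u,v))
# table plane
for n,Q in(('t',P),('s',S)):
    q=Q.reshape(-1,3); m=(q[:,0]>.35)&(q[:,0]<.8)&(q[:,1]>-.3)&(q[:,1]<.6)&(abs(q[:,2])<.015); print(n,np.median(q[m],0))
E
```

```text
top 222 180 [0.548 0.346 0.164]
top 262 190 [0.527 0.248 0.137]
top 310 213 [0.471 0.125 0.098]
top 211 228 [0.432 0.387 0.094]
top 247 239 [0.403 0.293 0.077]
top 266 240 [0.4   0.239 0.127]
top 300 260 [ 0.344  0.15  -0.002]
top 350 215 [0.472 0.008 0.014]
top 405 230 [ 0.426 -0.124  0.096]
top 340 225 [0.443 0.039 0.036]
top 390 245 [ 0.387 -0.107 -0.002]
sc 185 190 [0.534 0.361 0.155]
sc 231 195 [0.506 0.26  0.129]
sc 291 205 [0.462 0.127 0.093]
sc 187 245 [0.424 0.388 0.093]
sc 229 248 [0.397 0.299 0.078]
sc 251 230 [0.392 0.246 0.127]
sc 340 215 [ 0.456 -0.004  0.015]
sc 393 190 [ 0.424 -0.122  0.098]
sc 395 205 [ 0.421 -0.137  0.041]
t [ 0.54257597  0.20190553 -0.00055214]
s [5.14865624e-01 2.59949889e-01 2.15487692e-05]
```

View pics/a.png

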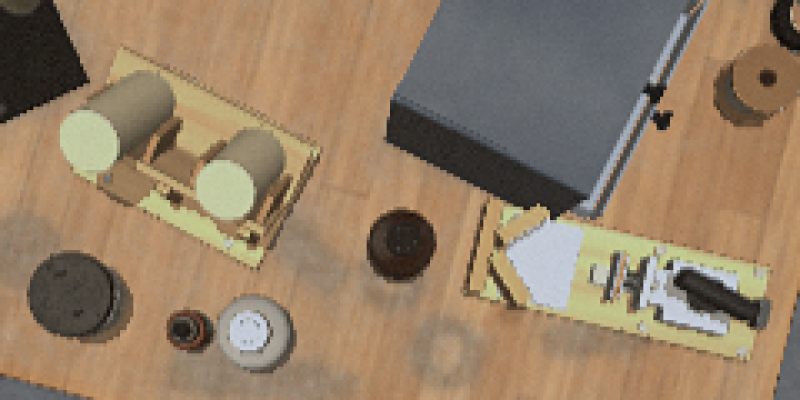

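The left pillar (crop ~(90,140)) is the taller, with its top at about z 0.16. The jig's V is at crop (510,260), the pad at (600,280) and the knob bar runs from (680,275) to (765,315). Next I'll check the lamp pole, the oven and the fits.

```bash
python3 - <<'E'
from h import *
P=np.load('top.npy'); S=np.load('scene.npy')
def at(P,u,v): return np.nanmedian(P[v-1:v+2,u-1:u+2].reshape(-1,3),0).round(3)
for u,v in [(380,288),(400,296),(420,308),(440,297),(480,268),(520,240),(550,215),(360,130),(330,190),(388,175),(280,30),(345,370)]: print('top',u,v,at(P,u,v))
for u,v in [(400,265),(410,225),(420,180),(432,140),(437,100),(441,60),(445,10),(310,130),(270,20),(110,80),(530,180),(450,310)]: print('sc',u,v,at(S,u,v))
from scipy.optimize import least_squares
for n,Q in(('top',P),('scene',S)):
  for nm,c,L in(('tall',(.55,.345),.12),('short',(.53,.25),.085)):
    q=Q.reshape(-1,3); q=q[np.isfinite(q).all(1)]
    # cylinder fit with SDF: params foot x,y,z, yaw; tilt 30
    def sd(p,q):
        a=np.array([-np.sin(np.pi/6)*np.cos(p[3]),-np.sin(np.pi/6)*np.sin(p[3]),np.cos(np.pi/6)])
        r=q-p[:3]; t=r@a; rad=np.linalg.norm(r-t[:,None]*a,axis=1)
        d=np.stack([rad-.025,abs(t-L/2)-L/2],1)
        return np.minimum(d.max(1),0)+np.linalg.norm(np.maximum(d,0),axis=1)
    p=np.array([c[0]+.03,c[1]-.02,.055,-.45])
    for thr in(.02,.012,.008,.006):
        a=np.array([-.5*np.cos(p[3]),-.5*np.sin(p[3]),.866]); t=(q-p[:3])@a
        m=(abs(sd(p,q))<thr)&(t>.066)
        f=least_squares(lambda p:np.r_[sd(p,q[m]),(p[2]-.055)*.5*1],p,loss='soft_l1',f_scale=.002); p=f.x
    print(n,nm,p.round(4),m.sum(),np.abs(sd(p,q[m])).mean().round(4))
E
```

```text
top 380 288 [ 0.273 -0.063  0.062]
top 400 296 [ 0.277 -0.064  0.254]
top 420 308 [ 0.272 -0.065  0.379]
top 440 297 [ 0.301 -0.079  0.443]
top 480 268 [ 0.356 -0.098  0.546]
top 520 240 [ 0.395 -0.112  0.623]
top 550 215 [ 0.422 -0.12   0.667]
top 360 130 [0.665 0.007 0.19 ]
top 330 190 [0.537 0.069 0.066]
top 388 175 [ 0.571 -0.081  0.099]
top 280 30 [0.824 0.195 0.357]
top 345 370 [0.059 0.033 0.063]
sc 400 265 [ 0.259 -0.067  0.031]
sc 410 225 [ 0.263 -0.066  0.169]
sc 420 180 [ 0.266 -0.062  0.301]
sc 432 140 [ 0.271 -0.067  0.393]
sc 437 100 [ 0.302 -0.081  0.454]
sc 441 60 [ 0.332 -0.091  0.512]
sc 445 10 [ 0.37  -0.103  0.58 ]
sc 310 130 [0.602 0.029 0.19 ]
sc 270 20 [0.809 0.061 0.38 ]
sc 110 80 [0.781 0.465 0.319]
sc 530 180 [ 0.052 -0.057  0.504]
sc 450 310 [-0.01   0.052  0.334]
top tall [ 0.5972  0.3341  0.0537 -0.5043] 463 0.0009
top short [ 0.5485  0.2419  0.0538 -0.5157] 314 0.0011
scene tall [ 0.5957  0.3357  0.054  -0.5073] 501 0.0012
scene short [ 0.548   0.2453  0.0542 -0.4562] 373 0.0015
```

Call:
drive_tool([
  [[0,0,-1],[0,0,0]],
  [[0,-0.2,-1],[0,0,0]],
  [[0,-0.4,-1],[0,0,0]],
  [[0,-0.4,-1],[0,0,0]],
  [[0,-0.4,-1],[0,0,0]],
], claw=0.5)

```text
time_s: 0.52
position: [0.2553, -0.5586, 0.3371]
tcp_rot: [-3.069, -0.668, 0.001]
ft_force: [1.1, -0.1, 0.4]
gripper_width: 0.658
finger_force: 0.0
```

Call:
drive_tool([
  [[0,-0.5,-1],[0,0,0]],
  [[0,-0.5,-1],[0,0,0]],
  [[0,-0.5,-1],[0,0,0]],
  [[0,-0.5,-1],[0,0,0]],
  [[0,-0.5,-1],[0,0,0]],
])

```text
time_s: 0.93
position: [0.2293, -0.5016, 0.4624]
tcp_rot: [-3.069, -0.668, 0.0]
ft_force: [0.1, -0.5, 0.6]
gripper_width: 0.499
finger_force: 0.0
```

```bash
python3 - <<'E'
from h import *
s=arm.state(); print(s['time_s'],s['joint_positions'].round(3),s['position'].round(3),s['tcp_rot'].round(3),s['ft_force'].round(1))
E
```

```text
0.9333 [ 1.093  0.153 -0.014  1.471  0.002  1.518 -0.063] [ 0.229 -0.502  0.462] [-3.069 -0.668  0.   ] [ 0.1 -0.5  0.6]
```

Call:
drive_tool([
  [[0,-0.7,-0.9],[-0.2,0,0]],
  [[0,-0.7,-0.9],[-0.2,0,0]],
  [[0,-0.7,-0.9],[-0.2,0,0]],
  [[0,-0.7,-0.9],[-0.2,0,0]],
  [[0,-0.7,-0.9],[-0.2,0,0]],
], claw=1)

```text
time_s: 1.35
position: [0.1909, -0.4177, 0.571]
tcp_rot: [2.969, 0.646, 0.034]
ft_force: [-0.3, 0.4, 0.8]
gripper_width: 0.162
finger_force: 0.0
```

Call:
drive_tool([
  [[0,-0.7,-0.9],[-0.2,0,0]],
  [[0,-0.7,-0.9],[-0.2,0,0]],
  [[0,-0.7,-0.9],[-0.2,0,0]],
  [[0,-0.7,-0.9],[-0.2,0,0]],
  [[0,-0.7,-0.9],[-0.2,0,0]],
])

```text
time_s: 1.77
position: [0.148, -0.3239, 0.6695]
tcp_rot: [2.868, 0.624, 0.066]
ft_force: [0.5, -0.3, -0.4]
gripper_width: 0.003
finger_force: 0.0
```

```bash
python3 - <<'E'
from h import *
s=arm.state(); print(s['time_s'],s['joint_positions'].round(3),s['position'].round(3),np.hypot(*s['position'][:2]),R.from_rotvec(s['tcp_rot']).as_matrix().round(2),s['ft_force'].round(1))
p,P=cloud('wrist','pics/w1.png'); q=P.reshape(-1,3)
m=(q[:,2]>.2)&(q[:,0]>.1)&(q[:,1]>-.4)&(q[:,0]<1)&(q[:,1]<.3); q=q[m]; print(m.sum())
for z in np.arange(.2,1.2,.1):
    a=q[(q[:,2]>=z)&(q[:,2]<z+.1)]
    if len(a): print(z,len(a),a.min(0).round(2),a.max(0).round(2))
E
```

```text
1.7667 [ 1.1   -0.285 -0.046  1.443  0.005  1.774 -0.085] [ 0.148 -0.324  0.67 ] 0.35608956487467724 [[ 0.91  0.41  0.09]
 [ 0.42 -0.89 -0.19]
 [-0.    0.21 -0.98]] [ 0.5 -0.3 -0.4]
61370
0.2 289 [ 0.26 -0.08  0.2 ] [ 0.28 -0.07  0.3 ]
0.30000000000000004 660 [ 0.26 -0.08  0.3 ] [ 0.28 -0.06  0.4 ]
0.4000000000000001 16 [ 0.27 -0.08  0.4 ] [ 0.28 -0.08  0.4 ]
0.6000000000000001 891 [ 0.15 -0.33  0.67] [ 0.16 -0.3   0.7 ]
0.7000000000000002 55775 [ 0.1  -0.38  0.7 ] [ 0.2  -0.22  0.8 ]
0.8000000000000003 3739 [ 0.16 -0.34  0.8 ] [ 0.18 -0.3   0.81]
```

Call:
drive_tool([
  [[1,0,0],[0,0.13,-0.66]],
  [[1,0,0],[0,0.13,-0.66]],
  [[1,0,0],[0,0.13,-0.66]],
  [[1,0,0],[0,0.13,-0.66]],
  [[1,0,0],[0,0.13,-0.66]],
])

```text
time_s: 2.23
position: [0.2542, -0.2573, 0.668]
tcp_rot: [2.722, 1.126, 0.11]
ft_force: [0.6, -0.0, 0.2]
gripper_width: 0.007
finger_force: 0.0
```

Call:
drive_tool([
  [[0.6,0,0],[0,0.08,-0.4]],
  [[0.6,0,0],[0,0.08,-0.4]],
  [[0.6,0,0],[0,0.08,-0.4]],
  [[0.6,0,0],[0,0.08,-0.4]],
  [[0.6,0,0],[0,0.08,-0.4]],
])

```text
time_s: 2.65
position: [0.3023, -0.2002, 0.668]
tcp_rot: [2.593, 1.413, 0.137]
ft_force: [0.3, -0.6, -0.2]
gripper_width: 0.008
finger_force: 0.0
```

```bash
python3 - <<'E'
from h import *
s=arm.state(); print(s['time_s'],s['joint_positions'].round(3),s['position'].round(3),np.hypot(*s['position'][:2]),R.from_rotvec(s['tcp_rot']).as_matrix().round(2),s['ft_force'].round(1),s['joint_torque'].round(1))
p,P=cloud('wrist','pics/w2.png'); q=P.reshape(-1,3)
t=R.from_rotvec(s['tcp_rot']).inv().apply(q-s['position'])
m=(q[:,2]>.2)&(t[:,0]>.03)&(t[:,2]>-.1)&(q[:,1]<.3)&(q[:,0]<.7); q=q[m]; print(m.sum())
for z in np.arange(.2,1.2,.1):
    a=q[(q[:,2]>=z)&(q[:,2]<z+.1)]
    if len(a): print(z,len(a),a.min(0).round(2),a.max(0).round(2))
E
```

```text
2.65 [ 0.901 -0.268 -0.273  1.425 -0.077  1.767  0.033] [ 0.302 -0.2    0.668] 0.3626225020921448 [[ 0.54  0.82  0.17]
 [ 0.84 -0.53 -0.12]
 [-0.01  0.21 -0.98]] [ 0.3 -0.6 -0.2] [  0.9  -9.1   2.5 -26.2   0.   -0.6  -0.1]
13819
0.2 656 [ 0.01 -0.08  0.2 ] [0.28 0.08 0.3 ]
0.30000000000000004 2618 [ 0.04 -0.28  0.3 ] [0.7  0.05 0.4 ]
0.4000000000000001 584 [ 0.27 -0.1   0.4 ] [ 0.33 -0.07  0.5 ]
0.5000000000000001 1412 [ 0.32 -0.12  0.5 ] [ 0.38 -0.09  0.6 ]
0.6000000000000001 4849 [ 0.38 -0.14  0.6 ] [ 0.43 -0.11  0.7 ]
0.7000000000000002 3700 [ 0.23 -0.21  0.7 ] [ 0.45 -0.12  0.78]
```

View pics/w2.png

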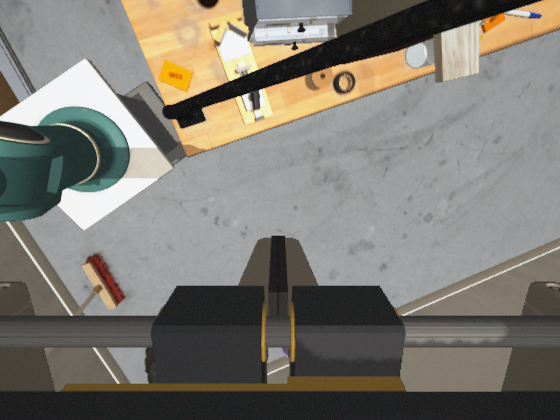

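The boom keeps running outward from picture (180,110) past (540,10), and the hand stands inside it, so I continue the crossing slowly.

Call:
drive_tool([
  [[0.7,-0.05,-0.16],[0,0.09,-0.46]],
  [[0.7,-0.05,-0.16],[0,0.09,-0.46]],
  [[0.7,-0.05,-0.16],[0,0.09,-0.46]],
  [[0.7,-0.05,-0.16],[0,0.09,-0.46]],
  [[0.7,-0.05,-0.16],[0,0.09,-0.46]],
])

```text
time_s: 3.12
position: [0.3335, -0.1166, 0.6861]
tcp_rot: [2.407, 1.73, 0.165]
ft_force: [0.5, -0.1, -0.1]
gripper_width: 0.003
finger_force: 0.0
```

Call:
drive_tool([
  [[0.8,0,0],[0,0.1,-0.53]],
  [[0.8,0,0],[0,0.1,-0.53]],
  [[0.8,0,0],[0,0.1,-0.53]],
  [[0.8,0,0],[0,0.1,-0.53]],
  [[0.8,0,0],[0,0.1,-0.53]],
])

```text
time_s: 3.53
position: [0.3548, -0.0192, 0.684]
tcp_rot: [2.15, 2.064, 0.191]
ft_force: [-0.3, 0.0, -0.4]
gripper_width: 0.001
finger_force: 0.0
```

Call:
drive_tool([
  [[1,0,0],[0,0.13,-0.66]],
  [[1,0,0],[0,0.13,-0.66]],
  [[1,0,0],[0,0.13,-0.66]],
  [[1,0,0],[0,0.13,-0.66]],
  [[1,0,0],[0,0.13,-0.66]],
])

```text
time_s: 3.95
position: [0.3425, 0.1048, 0.6821]
tcp_rot: [1.769, 2.429, 0.223]
ft_force: [-0.3, -0.2, 0.4]
gripper_width: 0.004
finger_force: 0.0
```

```bash
python3 - <<'E'
from h import *
s=arm.state(); print(s['time_s'],s['joint_positions'].round(3),s['position'].round(3),np.hypot(*s['position'][:2]),R.from_rotvec(s['tcp_rot']).as_matrix().round(2),s['ft_force'].round(1),s['joint_torque'].round(1))
E
```

```text
3.95 [ 0.511 -0.292 -0.566  1.368 -0.195  1.821  0.194] [0.343 0.105 0.682] 0.35818414582482844 [[-0.31  0.93  0.19]
 [ 0.95  0.3   0.04]
 [-0.02  0.19 -0.98]] [-0.3 -0.2  0.4] [  2.8  -3.7   4.8 -25.4  -0.   -0.6  -0.1]
```

```bash
cat >> h.py <<'E'
def plan(p1,R1,n,s=None,p0=None,R0=None):
    s=s or arm.state()
    R0=R.from_rotvec(s['tcp_rot']) if R0 is None else R0; p0=s['position'] if p0 is None else p0
    w=(R0.inv()*R1).as_rotvec()/n
    M=sum(R.from_rotvec(w*k).as_matrix() for k in range(n))
    v=np.linalg.solve(M,R0.inv().apply(np.asarray(p1)-p0))
    print('rows',n,'shift',(v/.025).round(3),'turn',(w/np.radians(6)).round(3))
def frame(z,y):
    z=np.array(z)/np.linalg.norm(z); y=np.array(y)-z*np.dot(z,y); y/=np.linalg.norm(y)
    return R.from_matrix(np.stack([np.cross(y,z),y,z],1))
foot=np.array([.5965,.335,.0545]); yaw=-.505
ax=np.array([-.5*np.cos(yaw),-.5*np.sin(yaw),np.cos(np.pi/6)])
E
python3 - <<'E'
from h import *
Rg=frame(-ax,[-np.sin(yaw),np.cos(yaw),0])
for n,f in(('t','top.npy'),('s','scene.npy')):
    q=np.load(f).reshape(-1,3); q=q[np.isfinite(q).all(1)]
    m=(q[:,0]>.3)&(q[:,0]<.75)&(q[:,1]>.15)&(q[:,1]<.7)&(q[:,2]>.18); a=q[m]
    for z in np.arange(.18,1,.08):
        b=a[(a[:,2]>=z)&(a[:,2]<z+.08)]
        if len(b): print(n,z.round(2),len(b),b.min(0).round(2),b.max(0).round(2), b[np.argmin(np.hypot(b[:,0]-.53,b[:,1]-.37))].round(2))
g=foot+.2*ax
print(g); plan(g,Rg,25)
E
```

```text
t 0.18 401 [0.59 0.39 0.18] [0.75 0.47 0.26] [0.63 0.4  0.25]
t 0.26 438 [0.59 0.38 0.26] [0.75 0.47 0.34] [0.62 0.41 0.33]
t 0.34 338 [0.59 0.38 0.34] [0.68 0.47 0.42] [0.64 0.39 0.42]
t 0.42 1201 [0.59 0.37 0.42] [0.75 0.47 0.5 ] [0.62 0.41 0.47]
t 0.5 1732 [0.59 0.37 0.5 ] [0.75 0.47 0.58] [0.63 0.39 0.57]
t 0.58 654 [0.59 0.41 0.58] [0.74 0.47 0.61] [0.62 0.41 0.59]
s 0.18 786 [0.59 0.39 0.18] [0.75 0.48 0.26] [0.63 0.4  0.24]
s 0.26 814 [0.59 0.38 0.26] [0.75 0.48 0.34] [0.62 0.41 0.33]
s 0.34 1144 [0.59 0.38 0.34] [0.71 0.48 0.42] [0.63 0.39 0.39]
s 0.42 1848 [0.59 0.37 0.42] [0.75 0.48 0.5 ] [0.61 0.42 0.46]
s 0.5 1032 [0.59 0.38 0.5 ] [0.75 0.48 0.58] [0.63 0.39 0.56]
s 0.58 69 [0.59 0.45 0.58] [0.6  0.48 0.59] [0.6  0.45 0.58]
[0.50898255 0.38338074 0.22770508]
rows 25 shift [0.399 0.375 0.712] turn [-0.008 -0.156 -0.297]
```

```bash
cat >> h.py <<'E'
b=np.radians(105); Rg=frame(-ax,[np.cos(b),np.sin(b),0])
E
python3 - <<'E'
from h import *
g=foot+.2*ax; plan(g,Rg,25)
E
```

```text
rows 25 shift [0.266 0.537 0.691] turn [ 0.049 -0.159 -0.559]
```

Call:
drive_tool([
  [[0.27,0.54,0.69],[0.05,-0.16,-0.56]],
  [[0.27,0.54,0.69],[0.05,-0.16,-0.56]],
  [[0.27,0.54,0.69],[0.05,-0.16,-0.56]],
  [[0.27,0.54,0.69],[0.05,-0.16,-0.56]],
  [[0.27,0.54,0.69],[0.05,-0.16,-0.56]],
])

```text
time_s: 4.37
position: [0.4066, 0.163, 0.6065]
tcp_rot: [1.376, 2.596, 0.083]
ft_force: [0.5, -0.2, 0.0]
gripper_width: 0.002
finger_force: 0.0
```

Call:
drive_tool([
  [[0.27,0.54,0.69],[0.05,-0.16,-0.56]],
  [[0.27,0.54,0.69],[0.05,-0.16,-0.56]],
  [[0.27,0.54,0.69],[0.05,-0.16,-0.56]],
  [[0.27,0.54,0.69],[0.05,-0.16,-0.56]],
  [[0.27,0.54,0.69],[0.05,-0.16,-0.56]],
])

```text
time_s: 4.78
position: [0.4543, 0.2256, 0.5235]
tcp_rot: [0.97, 2.703, -0.051]
ft_force: [-0.1, 0.2, -0.3]
gripper_width: 0.011
finger_force: 0.0
```

Call:
drive_tool([
  [[0.27,0.54,0.69],[0.05,-0.16,-0.56]],
  [[0.27,0.54,0.69],[0.05,-0.16,-0.56]],
  [[0.27,0.54,0.69],[0.05,-0.16,-0.56]],
  [[0.27,0.54,0.69],[0.05,-0.16,-0.56]],
  [[0.27,0.54,0.69],[0.05,-0.16,-0.56]],
])

```text
time_s: 5.2
position: [0.4863, 0.2866, 0.4318]
tcp_rot: [0.558, 2.75, -0.18]
ft_force: [0.2, -1.2, 0.5]
gripper_width: 0.008
finger_force: 0.0
```

```bash
python3 - <<'E'
from h import *
s=arm.state(); print(s['time_s'],s['joint_positions'].round(3),s['position'].round(3),s['ft_force'].round(1))
g=foot+.2*ax; plan(g,Rg,10)
E
```

```text
5.2 [ 0.087  0.256 -1.061  1.585  0.582  1.437  0.132] [0.486 0.287 0.432] [ 0.2 -1.2  0.5]
rows 10 shift [0.268 0.537 0.686] turn [ 0.046 -0.16  -0.557]
```

Call:
drive_tool([
  [[0.27,0.54,0.69],[0.05,-0.16,-0.56]],
  [[0.27,0.54,0.69],[0.05,-0.16,-0.56]],
  [[0.27,0.54,0.69],[0.05,-0.16,-0.56]],
  [[0.27,0.54,0.69],[0.05,-0.16,-0.56]],
  [[0.27,0.54,0.69],[0.05,-0.16,-0.56]],
], claw=0, squeeze=8)

```text
time_s: 5.62
position: [0.5036, 0.3408, 0.3323]
tcp_rot: [0.146, 2.738, -0.301]
ft_force: [0.8, 0.2, 0.2]
gripper_width: 0.343
finger_force: 0.0
```

Call:
drive_tool([
  [[0.27,0.54,0.69],[0.05,-0.16,-0.56]],
  [[0.27,0.54,0.69],[0.05,-0.16,-0.56]],
  [[0.27,0.54,0.69],[0.05,-0.16,-0.56]],
  [[0.27,0.54,0.69],[0.05,-0.16,-0.56]],
  [[0.27,0.54,0.69],[0.05,-0.16,-0.56]],
])

```text
time_s: 6.03
position: [0.509, 0.3833, 0.2262]
tcp_rot: [-0.258, 2.669, -0.413]
ft_force: [-0.5, -0.1, -0.3]
gripper_width: 0.704
finger_force: 0.0
```

```bash
cat >> h.py <<'E'
def fitcyl(Q,p,L,tilt=np.pi/6,tmin=.066):
    from scipy.optimize import least_squares
    q=Q.reshape(-1,3); q=q[np.isfinite(q).all(1)]
    def sd(p,q):
        a=np.array([-np.sin(tilt)*np.cos(p[3]),-np.sin(tilt)*np.sin(p[3]),np.cos(tilt)])
        r=q-p[:3]; t=r@a; rad=np.linalg.norm(r-t[:,None]*a,axis=1)
        d=np.stack([rad-.025,abs(t-L/2)-L/2],1)
        return np.minimum(d.max(1),0)+np.linalg.norm(np.maximum(d,0),axis=1)
    for thr in(.015,.01,.006,.006):
        a=np.array([-np.sin(tilt)*np.cos(p[3]),-np.sin(tilt)*np.sin(p[3]),np.cos(tilt)]); t=(q-p[:3])@a
        m=(abs(sd(p,q))<thr)&(t>tmin)
        p=least_squares(lambda p:sd(p,q[m]),p,loss='soft_l1',f_scale=.002).x
    return p,m.sum(),np.abs(sd(p,q[m])).mean()
E
python3 - <<'E'
from h import *
s=arm.state(); print(s['time_s'],s['joint_positions'].round(3),s['position'].round(3),s['ft_force'].round(1))
p,P=cloud('wrist','pics/w3.png'); np.save('w3.npy',P)
print(fitcyl(P,np.r_[foot,yaw],.12))
g=foot+.093*ax; plan(foot+.18*ax,Rg,5);plan(g,Rg,10)
E
```

```text
6.0333 [-0.274  0.608 -0.957  1.737  1.059  1.325  0.167] [0.509 0.383 0.226] [-0.5 -0.1 -0.3]
(array([ 0.59631946,  0.33542625,  0.05477945, -0.4902684 ]), np.int64(2644), np.float64(0.00046682607678680927))
rows 5 shift [-0.037 -0.016  0.121] turn [-0.01  -0.013  0.021]
rows 10 shift [-0.02  -0.007  0.409] turn [-0.005 -0.006  0.011]
```

View pics/w3.png

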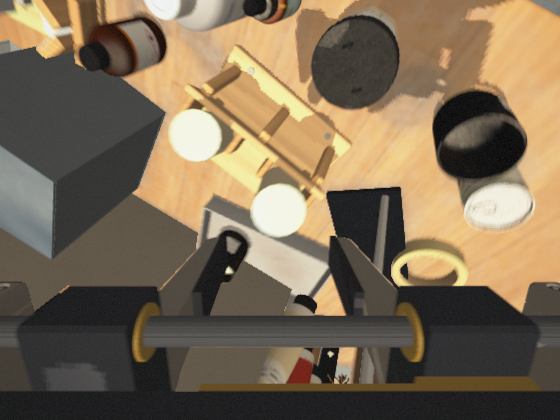

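The wrist picture shows the tall pillar's top at (278,208), midway between the fingertips at about (230,240) and (345,240). The fit agrees to 0.5 mm, so I descend along the axis.

```bash
sed -i 's/^foot=.*/foot=np.array([.5963,.3354,.0548]); yaw=-.493/' h.py; python3 - <<'E'
from h import *
plan(foot+.092*ax,Rg,10)
E
```

```text
rows 10 shift [-0.018 -0.008  0.411] turn [-0.009 -0.01   0.012]
```

Call:
drive_tool([
  [[-0.02,-0.01,0.41],[-0.01,-0.01,0.01]],
  [[-0.02,-0.01,0.41],[-0.01,-0.01,0.01]],
  [[-0.02,-0.01,0.41],[-0.01,-0.01,0.01]],
  [[-0.02,-0.01,0.41],[-0.01,-0.01,0.01]],
  [[-0.02,-0.01,0.41],[-0.01,-0.01,0.01]],
])

```text
time_s: 6.5
position: [0.5361, 0.3677, 0.1846]
tcp_rot: [-0.243, 2.665, -0.403]
ft_force: [-0.9, 0.1, -0.1]
gripper_width: 1.002
finger_force: 0.0
```

Call:
drive_tool([
  [[-0.02,-0.01,0.41],[-0.01,-0.01,0.01]],
  [[-0.02,-0.01,0.41],[-0.01,-0.01,0.01]],
  [[-0.02,-0.01,0.41],[-0.01,-0.01,0.01]],
  [[-0.02,-0.01,0.41],[-0.01,-0.01,0.01]],
  [[-0.02,-0.01,0.41],[-0.01,-0.01,0.01]],
])

```text
time_s: 6.92
position: [0.5602, 0.3554, 0.1407]
tcp_rot: [-0.241, 2.662, -0.393]
ft_force: [-0.5, -0.3, 0.0]
gripper_width: 1.0
finger_force: 0.0
```

```bash
python3 - <<'E'
from h import *
s=arm.state(); print(s['time_s'],s['joint_positions'].round(3),s['ft_force'].round(1),Rg.inv().apply(s['position']-foot).round(4)); plan(foot+.092*ax,Rg,5)
E
```

```text
6.9167 [-0.243  0.714 -0.871  1.78   1.198  1.193  0.102] [-0.5 -0.3  0. ] [-0.0059 -0.0041 -0.095 ]
rows 5 shift [0.048 0.032 0.024] turn [ 0.001  0.008 -0.021]
```

Call:
drive_tool([
  [[0.1,0.06,0.04],[0,0.01,-0.02]],
  [[0.1,0.06,0.04],[0,0.01,-0.02]],
  [[0.04,0.04,0.04],[0,0.01,-0.02]],
  [[0,0,0],[0,0,0]],
  [[0,0,0],[0,0,0]],
])

```text
time_s: 7.33
position: [0.5549, 0.3582, 0.1357]
tcp_rot: [-0.25, 2.665, -0.395]
ft_force: [0.3, 0.3, 0.3]
gripper_width: 1.001
finger_force: 0.0
```

```bash
python3 - <<'E'
from h import *
s=arm.state(); print(s['time_s'],Rg.inv().apply(s['position']-foot).round(4)); plan(foot+.092*ax,Rg,5)
E
```

```text
7.3333 [ 0.      0.0006 -0.0937]
rows 5 shift [-0.    -0.005  0.014] turn [ 0.002  0.003 -0.007]
```

Call:
drive_tool([
  [[0,0,0],[0,0,0]],
  [[0,0,0],[0,0,0]],
  [[0,0,0],[0,0,0]],
  [[0,0,0],[0,0,0]],
  [[0,0,0],[0,0,0]],
], claw=1, squeeze=9)

```text
time_s: 7.75
position: [0.5553, 0.3574, 0.1355]
tcp_rot: [-0.249, 2.665, -0.396]
ft_force: [-0.3, 0.3, 0.4]
gripper_width: 0.657
finger_force: 0.0
```

Call:
drive_tool([
  [[0,0,0],[0,0,0]],
  [[0,0,0],[0,0,0]],
  [[0,0,0],[0,0,0]],
  [[0,0,-0.1],[0,0,0]],
  [[0,0,-0.15],[0,0,0]],
])

```text
time_s: 8.17
position: [0.5525, 0.3583, 0.1403]
tcp_rot: [-0.249, 2.666, -0.398]
ft_force: [1.3, -0.9, -1.6]
gripper_width: 0.541
finger_force: 9.0
```

Call:
drive_tool([
  [[0,0,-0.3],[0,0,0]],
  [[0,0,-0.4],[0,0,0]],
  [[0,0,-0.5],[0,0,0]],
  [[0,0,-0.5],[0,0,0]],
  [[0,0,-0.5],[0,0,0]],
])

```text
time_s: 8.58
position: [0.5272, 0.3729, 0.19]
tcp_rot: [-0.25, 2.665, -0.395]
ft_force: [-0.5, 0.2, -0.9]
gripper_width: 0.539
finger_force: 9.0
```

```bash
python3 - <<'E'
from h import *
p,P=cloud('top','pics/t2.png')
p,S=cloud('scene','pics/s2.png'); np.save('top2.npy',P); np.save('scene2.npy',S)
# jig heights: plate, knob etc from initial clouds; base edges by colour of height band
P0=np.load('top.npy').reshape(-1,3)
for lo,hi,n in((.008,.022,'base'),(.05,.068,'V'),(.085,.105,'knob'),(.032,.05,'carr')):
    m=(P0[:,2]>lo)&(P0[:,2]<hi)&(P0[:,0]>.36)&(P0[:,0]<.52)&(P0[:,1]>-.2)&(P0[:,1]<.09); a=P0[m]
    r=cv2.minAreaRect(a[:,:2].astype(np.float32)*1000); print(n,m.sum(),r,np.median(a,0).round(3))
E
```

```text
base 1422 ((449.3435363769531, -61.52137756347656), (249.23519897460938, 86.95906829833984), 75.95384216308594) [ 0.452 -0.045  0.012]
V 304 ((471.2825622558594, -37.41361999511719), (174.33578491210938, 97.09988403320312), 87.84219360351562) [0.458 0.02  0.057]
knob 212 ((479.24542236328125, -66.047607421875), (213.3216094970703, 37.28783416748047), 58.52280807495117) [ 0.437 -0.115  0.097]
carr 528 ((440.42462158203125, -56.881378173828125), (251.4316864013672, 86.68567657470703), 70.15438842773438) [ 0.445 -0.09   0.04 ]
```

```bash
python3 - <<'E'
from h import *
t=np.pi-.2453; X=np.array([np.cos(t),np.sin(t)]); Y=np.array([-np.sin(t),np.cos(t)]); c=np.array([.4493,-.0615])
for n in('top','scene'):
    q=np.load(n+'.npy').reshape(-1,3); q=q[np.isfinite(q).all(1)]
    j=np.stack([(q[:,:2]-c)@X,(q[:,:2]-c)@Y,q[:,2]],1); j=j[(abs(j[:,0])<.06)&(abs(j[:,1])<.14)]
    b=j[(j[:,2]>.008)&(j[:,2]<.02)]; print(n,'base x',np.percentile(b[:,0],[1,99]).round(4),'y',np.percentile(b[:,1],[1,99]).round(4),np.median(b[:,2]))
    v=j[(j[:,2]>.053)&(j[:,2]<.068)&(j[:,1]<-.04)]
    for y0 in np.arange(-.13,-.05,.006):
        w=v[(v[:,1]>=y0)&(v[:,1]<y0+.006)]
        if len(w): print(' V y',(y0+.003).round(3),len(w),np.sort(w[:,0]).round(3)[::max(1,len(w)//10)])
    k=j[(j[:,2]>.09)&(j[:,2]<.105)&(j[:,1]>.01)]; print(' knob',len(k),k.min(0).round(4),k.max(0).round(4),k.mean(0).round(4), cv2.minAreaRect((k[:,:2]*1000).astype(np.float32)))
    k=j[(j[:,2]>.035)&(j[:,2]<.045)]; print(' carr',len(k),np.percentile(k,[2,50,98],axis=0).round(4))
    k=j[(j[:,2]>.02)&(j[:,2]<.045)&(abs(j[:,0])<.022)&(j[:,1]>-.03)]; print(' pad ymin',np.sort(k[:,1])[:12].round(4))
E
```

```text
top base x [-0.0409  0.0422] y [-0.1236  0.1226] 0.011663836856959042
 V y -0.127 2 [-0.049 -0.049]
 V y -0.121 3 [-0.048 -0.047 -0.046]
 V y -0.115 2 [-0.046 -0.045]
 V y -0.109 20 [-0.044 -0.016 -0.012 -0.01  -0.007 -0.005  0.01   0.013  0.016  0.018]
 V y -0.103 35 [-0.043 -0.02  -0.017 -0.014 -0.011 -0.006 -0.002  0.008  0.011  0.015
  0.019  0.023]
 V y -0.097 36 [-0.041 -0.027 -0.021 -0.018 -0.013 -0.01  -0.006  0.013  0.016  0.021
  0.024  0.027]
 V y -0.091 34 [-0.04  -0.032 -0.029 -0.025 -0.02  -0.018 -0.014  0.02   0.023  0.028
  0.031  0.039]
 V y -0.085 35 [-0.039 -0.035 -0.03  -0.027 -0.024 -0.018  0.023  0.027  0.03   0.033
  0.037  0.041]
 V y -0.079 25 [-0.037 -0.037 -0.034 -0.031 -0.029 -0.025  0.03   0.033  0.034  0.037
  0.039  0.042  0.045]
 V y -0.073 7 [-0.036 -0.036 -0.035 -0.032 -0.03   0.035  0.038]
 V y -0.067 1 [-0.034]
 V y -0.049 3 [-0.049 -0.046 -0.036]
 knob 158 [-0.0129  0.0332  0.0915] [0.0148 0.0971 0.1021] [0.0012 0.0642 0.0969] ((0.7571240067481995, 65.18084716796875), (65.061767578125, 16.100160598754883), 75.48600006103516)
 carr 455 [[-0.0411 -0
[... 1081 characters left out ...]
.034 -0.033 -0.029 -0.027 -0.024 -0.022  0.031  0.033
  0.038  0.04   0.042  0.045]
 V y -0.073 16 [-0.036 -0.035 -0.035 -0.033 -0.033 -0.032 -0.032 -0.032 -0.031 -0.03
 -0.029 -0.027  0.034  0.037  0.039  0.04 ]
 V y -0.067 6 [-0.038 -0.035 -0.034 -0.033 -0.033 -0.031]
 V y -0.061 1 [-0.041]
 V y -0.049 1 [-0.033]
 knob 177 [-0.0101  0.0309  0.09  ] [0.0202 0.0969 0.1025] [0.0064 0.0631 0.0968] ((4.284537315368652, 63.73751449584961), (65.90775299072266, 19.288959503173828), 73.16846466064453)
 carr 604 [[-0.0461 -0.1265  0.0353]
 [ 0.0098  0.0247  0.0401]
 [ 0.0442  0.0887  0.0445]]
 pad ymin [-0.0244 -0.024  -0.0234 -0.0231 -0.0221 -0.0219 -0.0211 -0.0201 -0.0201
 -0.0197 -0.0187 -0.0183]
```

```bash
python3 - <<'E'
from h import *
q=np.r_[np.load('top.npy').reshape(-1,3),np.load('scene.npy').reshape(-1,3),np.load('w3.npy').reshape(-1,3)]
for y in np.arange(-.16,.16,.02):
    m=(q[:,1]>=y)&(q[:,1]<y+.02)&(q[:,0]>.45)&(q[:,0]<.75)&(q[:,2]>.07)&(q[:,2]<.5); a=q[m]
    h=a[a[:,2]>.15]
    print(y.round(2),m.sum(),np.percentile(a[:,0],1).round(3) if m.sum() else '', np.percentile(h[:,0],1).round(3) if len(h) else '',h[:,2].max().round(3) if len(h) else '')
for bb in(65,80,95):
    b=np.radians(bb); Rv=frame([0,0,-1],[np.cos(b),np.sin(b),0])
    s=arm.state(); print(bb,s['position']); plan([.48,.14,.28],Rv,15)
print(s['joint_positions'].round(2))
E
```

```text
-0.16 1717 0.697 0.697 0.383
-0.14 1687 0.703 0.703 0.385
-0.12 1547 0.645 0.71 0.383
-0.1 1596 0.566 0.657 0.383
-0.08 1796 0.565 0.578 0.383
-0.06 2030 0.528 0.577 0.382
-0.04 2402 0.492 0.545 0.381
-0.02 2162 0.495 0.498 0.36
-0.0 2533 0.498 0.5 0.298
0.02 3081 0.509 0.51 0.194
0.04 4101 0.519 0.521 0.194
0.06 4686 0.529 0.53 0.194
0.08 4925 0.539 0.54 0.194
0.1 4938 0.456 0.55 0.194
0.12 4912 0.452 0.56 0.194
0.14 505 0.455  
65 [0.52702726 0.37464061 0.19127188]
rows 15 shift [ 0.006 -0.673 -0.146] turn [-0.118  0.318  0.388]
80 [0.52702726 0.37464061 0.19127188]
rows 15 shift [ 0.086 -0.658 -0.161] turn [-0.157  0.297  0.226]
95 [0.52702726 0.37464061 0.19127188]
rows 15 shift [ 0.163 -0.638 -0.175] turn [-0.194  0.272  0.063]
[-0.26  0.64 -0.93  1.77  1.12  1.26  0.13]
```

```bash
cat >> h.py <<'E'
Rl=Rg*R.from_rotvec([0,-np.radians(15),0])
E
python3 - <<'E'
from h import *
plan(foot+.0945*ax,Rg,10)
plan(foot+.1*ax,Rl,5,p0=foot+.0945*ax,R0=Rg)
# fit shoulder height h with elbow model
L1,L2=.5194,.4727
s=arm.state(); j=s['joint_positions']; z=R.from_rotvec(s['tcp_rot']).as_matrix()[:,2]
for b0 in(0,-.04):
  for h in np.arange(.25,.45,.02):
    e=np.array([L1*np.sin(j[1])*np.cos(b0-j[0]),L1*np.sin(j[1])*np.sin(b0-j[0]),h+L1*np.cos(j[1])]); w=s['position']-(h+.026)*z
    print(b0,h.round(2),np.linalg.norm(w-e).round(4),e.round(3),w.round(3))
E
```

```text
rows 10 shift [ 0.003 -0.008  0.254] turn [ 0.004  0.004 -0.004]
rows 5 shift [-0.005  0.    -0.044] turn [-0.  -0.5 -0. ]
0 0.25 0.4408 [0.302 0.08  0.665] [0.405 0.439 0.43 ]
0 0.27 0.444 [0.302 0.08  0.685] [0.396 0.443 0.448]
0 0.29 0.4475 [0.302 0.08  0.705] [0.387 0.448 0.465]
0 0.31 0.4511 [0.302 0.08  0.725] [0.378 0.452 0.482]
0 0.33 0.455 [0.302 0.08  0.745] [0.369 0.457 0.499]
0 0.35 0.4591 [0.302 0.08  0.765] [0.36  0.462 0.517]
0 0.37 0.4633 [0.302 0.08  0.785] [0.351 0.466 0.534]
0 0.39 0.4678 [0.302 0.08  0.805] [0.342 0.471 0.551]
0 0.41 0.4725 [0.302 0.08  0.825] [0.333 0.476 0.569]
0 0.43 0.4773 [0.302 0.08  0.845] [0.325 0.48  0.586]
-0.04 0.25 0.45 [0.305 0.068 0.665] [0.405 0.439 0.43 ]
-0.04 0.27 0.4534 [0.305 0.068 0.685] [0.396 0.443 0.448]
-0.04 0.29 0.4569 [0.305 0.068 0.705] [0.387 0.448 0.465]
-0.04 0.31 0.4607 [0.305 0.068 0.725] [0.378 0.452 0.482]
-0.04 0.33 0.4647 [0.305 0.068 0.745] [0.369 0.457 0.499]
-0.04 0.35 0.4689 [0.305 0.068 0.765] [0.36  0.462 0.517]
-0.04 0.37 0.4732 [0.305 0.068 0.785] [0.351 0.466 0.534]
-0.04 0.39 0.4777 [0.305 0.068 0.805] [0.342 0.471 0.551]
-0.04 0.41 0.4825 [0.305 0.068 0.825] [0.333 0.476 0.569]
-0.04 0.43 0.4874 [0.305 0.068 0.845] [0.325 0.48  0.586]
```

Call:
drive_tool([
  [[0,0,0.4],[0,0,0]],
  [[0,0,0.4],[0,0,0]],
  [[0,0,0.4],[0,0,0]],
  [[0,-0.02,0.4],[0.01,0.01,0]],
  [[0,-0.02,0.3],[0.01,0.01,0]],
])

```text
time_s: 9.1
position: [0.5499, 0.358, 0.1451]
tcp_rot: [-0.247, 2.668, -0.403]
ft_force: [-0.2, -0.0, -2.0]
gripper_width: 0.537
finger_force: 9.0
```

Call:
drive_tool([
  [[0,-0.02,0.2],[0.01,0,0]],
  [[0,0,0.15],[0,0,0]],
  [[0,0,0.1],[0,0,0]],
  [[0,0,0.1],[0,0,0]],
  [[0,0,0.07],[0,0,0]],
])

```text
time_s: 9.52
position: [0.5557, 0.3562, 0.1352]
tcp_rot: [-0.249, 2.666, -0.4]
ft_force: [-6.7, -0.2, 9.4]
gripper_width: 0.54
finger_force: 9.0
```

Call:
drive_tool([
  [[0,0,0],[0,0,0]],
  [[0,0,0],[0,0,0]],
  [[0,0,0],[0,0,0]],
  [[0,0,0],[0,0,0]],
  [[0,0,0],[0,0,0]],
])

```text
time_s: 9.93
position: [0.5558, 0.3563, 0.1353]
tcp_rot: [-0.249, 2.665, -0.4]
ft_force: [-4.6, -0.4, 5.9]
gripper_width: 0.537
finger_force: 9.0
```

```bash
python3 - <<'E'
from h import *
s=arm.state(); print(Rg.inv().apply(s['position']-foot).round(4),s['ft_force'])
plan(foot+.0937*ax,Rg,5)
E
```

```text
[-0.0001 -0.0011 -0.0925] [-4.55102317 -0.43415902  5.90991039]
rows 5 shift [ 0.001  0.009 -0.009] turn [-0.004  0.    -0.008]
```

Touching down gently in the cradle. I release and regrasp higher, leaning 15°, so the gripper body clears the oven at the jig.

Call:
drive_tool([
  [[0,0.04,-0.03],[0,0,0]],
  [[0,0,0],[0,0,0]],
  [[0,0,0],[0,0,0]],
  [[0,0,0],[0,0,0]],
  [[0,0,0],[0,0,0]],
], claw=0.1)

```text
time_s: 10.35
position: [0.5559, 0.3565, 0.1344]
tcp_rot: [-0.248, 2.666, -0.401]
ft_force: [-0.2, -0.4, -0.6]
gripper_width: 0.875
finger_force: 0.0
```

Call:
drive_tool([
  [[0,0,-0.05],[0,-0.5,0]],
  [[0,0,-0.05],[0,-0.5,0]],
  [[0,0,-0.05],[0,-0.5,0]],
  [[0,0,-0.05],[0,-0.5,0]],
  [[0,0,-0.05],[0,-0.5,0]],
])

```text
time_s: 10.77
position: [0.5524, 0.3582, 0.14]
tcp_rot: [-0.28, 2.407, -0.341]
ft_force: [-0.2, 0.5, -0.7]
gripper_width: 0.901
finger_force: 0.0
```

```bash
python3 - <<'E'
from h import *
s=arm.state(); print(s['joint_positions'].round(2),s['gripper_width'],Rg.inv().apply(s['position']-foot).round(4),s['ft_force'])
plan(foot+.1*ax,Rl,3)
E
```

```text
[-0.34  0.66 -0.8   1.96  1.49  1.14 -0.21] 0.9013050875452169 [ 0.0006 -0.0004 -0.0985] [-0.16898474  0.47046498 -0.689046  ]
rows 3 shift [-0.013  0.006 -0.017] turn [-0.01   0.005 -0.012]
```

Call:
drive_tool([
  [[0,0,0],[0,0,0]],
  [[0,0,0],[0,0,0]],
  [[0,0,0],[0,0,0]],
  [[0,0,0],[0,0,0]],
  [[0,0,0],[0,0,0]],
], claw=1, squeeze=9)

```text
time_s: 11.18
position: [0.5531, 0.3579, 0.14]
tcp_rot: [-0.278, 2.41, -0.343]
ft_force: [0.2, -1.0, 2.1]
gripper_width: 0.561
finger_force: 0.7
```

Call:
drive_tool([
  [[0,0,0],[0,0,0]],
  [[-0.05,0,-0.2],[0,0,0]],
  [[-0.1,0,-0.4],[0,0,0]],
  [[-0.13,0,-0.5],[0,0,0]],
  [[-0.13,0,-0.5],[0,0,0]],
])

```text
time_s: 11.6
position: [0.5331, 0.3681, 0.1764]
tcp_rot: [-0.28, 2.41, -0.343]
ft_force: [0.1, -0.7, -1.9]
gripper_width: 0.54
finger_force: 9.0
```

Call:
drive_tool([
  [[-0.13,0,-0.5],[0,0,0]],
  [[-0.13,0,-0.5],[0,0,0]],
  [[-0.13,0,-0.5],[0,0,0]],
  [[-0.13,0,-0.5],[0,0,0]],
  [[-0.13,0,-0.5],[0,0,0]],
])

```text
time_s: 12.02
position: [0.504, 0.3839, 0.2324]
tcp_rot: [-0.281, 2.41, -0.342]
ft_force: [0.1, 0.0, -2.6]
gripper_width: 0.539
finger_force: 9.0
```

```bash
cat >> h.py <<'E'
def Ru(beta,lean=15):
    b=np.radians(beta); return frame([0,0,-1],[np.cos(b),np.sin(b),0])*R.from_rotvec([0,-np.radians(lean),0])
E
python3 - <<'E'
from h import *
s=arm.state(); print(s['joint_positions'].round(2),s['position'],s['gripper_width'])
plan([.46,.14,.27],Ru(70),15)
plan([.45,.20,.27],Ru(75),15)
plan([.46,.02,.27],Ru(70),10,p0=np.array([.45,.2,.27]),R0=Ru(75))
E
```

```text
[-0.35  0.52 -0.91  1.92  1.29  1.23 -0.08] [0.50396056 0.38390042 0.23235681] 0.5386556539401556
rows 15 shift [ 0.052 -0.674 -0.024] turn [-0.045  0.309  0.357]
rows 15 shift [ 0.096 -0.51  -0.075] turn [-0.072  0.302  0.308]
rows 10 shift [-0.243 -0.676  0.065] turn [ 0.022 -0.     0.08 ]
```

Call:
drive_tool([
  [[0.1,-0.51,-0.08],[-0.07,0.3,0.31]],
  [[0.1,-0.51,-0.08],[-0.07,0.3,0.31]],
  [[0.1,-0.51,-0.08],[-0.07,0.3,0.31]],
  [[0.1,-0.51,-0.08],[-0.07,0.3,0.31]],
  [[0.1,-0.51,-0.08],[-0.07,0.3,0.31]],
])

```text
time_s: 12.43
position: [0.4927, 0.321, 0.2496]
tcp_rot: [-0.074, 2.576, -0.254]
ft_force: [0.3, 0.5, -1.2]
gripper_width: 0.539
finger_force: 9.0
```

Call:
drive_tool([
  [[0.1,-0.51,-0.08],[-0.07,0.3,0.31]],
  [[0.1,-0.51,-0.08],[-0.07,0.3,0.31]],
  [[0.1,-0.51,-0.08],[-0.07,0.3,0.31]],
  [[0.1,-0.51,-0.08],[-0.07,0.3,0.31]],
  [[0.1,-0.51,-0.08],[-0.07,0.3,0.31]],
])

```text
time_s: 12.85
position: [0.474, 0.2592, 0.262]
tcp_rot: [0.147, 2.724, -0.158]
ft_force: [0.4, 0.3, -2.2]
gripper_width: 0.535
finger_force: 9.0
```

Call:
drive_tool([
  [[0.1,-0.51,-0.08],[-0.07,0.3,0.31]],
  [[0.1,-0.51,-0.08],[-0.07,0.3,0.31]],
  [[0.1,-0.51,-0.08],[-0.07,0.3,0.31]],
  [[0.1,-0.51,-0.08],[-0.07,0.3,0.31]],
  [[0.1,-0.51,-0.08],[-0.07,0.3,0.31]],
])

```text
time_s: 13.27
position: [0.4475, 0.1997, 0.2701]
tcp_rot: [0.383, 2.854, -0.052]
ft_force: [-0.4, 0.3, -1.6]
gripper_width: 0.537
finger_force: 9.0
```

```bash
cat >> h.py <<'E'
def links():
    s=arm.state(); j=s['joint_positions']; z=R.from_rotvec(s['tcp_rot']).as_matrix()[:,2]; h=.37; b=-.03-j[0]
    e=np.array([.5194*np.sin(j[1])*np.cos(b),.5194*np.sin(j[1])*np.sin(b),h+.5194*np.cos(j[1])]); w=s['position']-.396*z
    A=np.array([.273,-.066,.39]); B=np.array([.47,-.138,.755]); t=np.linspace(0,1,60)[:,None]
    F=e+(w-e)*t; G=np.r_[A+(B-A)*t,A-[0,0,.39]*t]; d=np.linalg.norm(F[:,None]-G[None],axis=2)
    print('elbow',e.round(3),'wrist',w.round(3),'boom dist',d.min().round(3))
E
python3 - <<'E'
from h import *
s=arm.state(); print(s['joint_positions'].round(2),s['position'],s['ft_force'].round(1)); links()
p,P=cloud('wrist','pics/w4.png'); np.save('w4.npy',P)
c=np.array([.4493,-.0615]); t=np.pi-.2453; X=np.array([np.cos(t),np.sin(t)]); Y=np.array([-np.sin(t),np.cos(t)])
q=P.reshape(-1,3); q=q[np.isfinite(q).all(1)]
j=np.stack([(q[:,:2]-c)@X,(q[:,:2]-c)@Y,q[:,2]],1); j=j[(abs(j[:,0])<.06)&(abs(j[:,1])<.14)]
print(len(j),np.histogram(j[:,2],[-.02,.005,.02,.05,.07,.11]))
plan([.46,.02,.27],Ru(70),10)
E
```

```text
[ 0.45  0.16 -1.14  2.01  0.45  0.95  0.38] [0.44747374 0.19966921 0.27013197] [-0.4  0.3 -1.6]
elbow [ 0.075 -0.039  0.882] wrist [0.348 0.227 0.652] boom dist 0.306
19638 (array([3474, 4151, 3741, 1803, 2708]), array([-0.02 ,  0.005,  0.02 ,  0.05 ,  0.07 ,  0.11 ]))
rows 10 shift [-0.251 -0.659  0.069] turn [0.017 0.002 0.072]
```

View pics/w4.png

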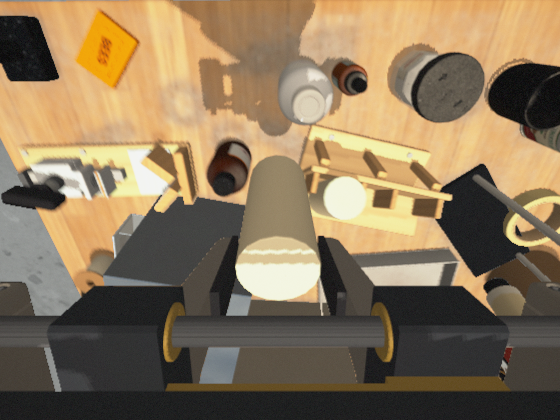

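The pillar is held with its foot at (278,165). The jig is fully visible at left: V at (175,175), pad at (118,175), knob at (35,195). I'll refine the seat and knob from this cloud.

```bash
python3 - <<'E'
from h import *
c=np.array([.4493,-.0615]); t=np.pi-.2453; X=np.array([np.cos(t),np.sin(t)]); Y=np.array([-np.sin(t),np.cos(t)])
q=np.load('w4.npy').reshape(-1,3); q=q[np.isfinite(q).all(1)]
j=np.stack([(q[:,:2]-c)@X,(q[:,:2]-c)@Y,q[:,2]],1); j=j[(abs(j[:,0])<.06)&(abs(j[:,1])<.14)]
b=j[(j[:,2]>.008)&(j[:,2]<.0145)]; print('base',np.percentile(b[:,0],[1,99]).round(4),np.percentile(b[:,1],[1,99]).round(4),cv2.minAreaRect((b[:,:2]*1000).astype(np.float32)))
v=j[(j[:,2]>.054)&(j[:,2]<.066)&(j[:,1]<-.04)]; print('Vtop z',np.median(v[:,2]))
for y0 in np.arange(-.125,-.06,.004):
    w=v[(v[:,1]>=y0)&(v[:,1]<y0+.004),0]
    L=w[w<0.002]; r=w[w>0.002]
    print((y0+.002).round(3),len(w),L.max().round(4) if len(L) else '',r.min().round(4) if len(r) else '')
k=j[(j[:,2]>.09)&(j[:,2]<.105)&(j[:,1]>.0)]; print('knob',len(k),cv2.minAreaRect((k[:,:2]*1000).astype(np.float32)),np.median(k[:,2]))
pl=j[(j[:,2]>.0135)&(j[:,2]<.017)]; print('plate',len(pl),cv2.minAreaRect((pl[:,:2]*1000).astype(np.float32)))
k=j[(j[:,2]>.02)&(abs(j[:,0])<.02)&(j[:,1]>-.05)&(j[:,1]<.03)]
for y0 in np.arange(-.05,.03,.004):
    w=k[(k[:,1]>=y0)&(k[:,1]<y0+.004)]; print('pad',(y0+.002).round(3),len(w),np.percentile(w[:,2],[5,50,95]).round(3) if len(w) else '')
E
```

```text
base [-0.0443  0.0456] [-0.1245  0.1218] ((-1.3639564514160156, -6.64166259765625), (265.0794982910156, 95.53813171386719), 89.88288879394531)
Vtop z 0.05978094091122271
-0.123 13 -0.0446 
-0.119 14 -0.0431 
-0.115 16 -0.0081 0.0157
-0.111 55 -0.003 0.0129
-0.107 90 0.0012 0.0078
-0.103 97 0.001 0.0073
-0.099 105 -0.0025 0.008
-0.095 102 -0.0059 0.0132
-0.091 107 -0.0087 0.0162
-0.087 101 -0.0129 0.021
-0.083 90 -0.0189 0.0251
-0.079 61 -0.0213 0.0295
-0.075 37 -0.0247 0.0324
-0.071 14 -0.0323 
-0.067 11 -0.0318 
-0.063 1 -0.0331 
-0.059 0  
knob 746 ((3.7887184619903564, 64.05841827392578), (65.46975708007812, 16.633296966552734), 75.76651763916016) 0.09809420861051975
plate 1121 ((7.845375061035156, -10.111923217773438), (268.21563720703125, 91.67688751220703), 85.0204849243164)
pad -0.048 0 
pad -0.044 0 
pad -0.04 0 
pad -0.036 0 
pad -0.032 0 
pad -0.028 0 
pad -0.024 21 [0.02  0.024 0.025]
pad -0.02 26 [0.022 0.024 0.025]
pad -0.016 29 [0.023 0.024 0.025]
pad -0.012 124 [0.023 0.038 0.053]
pad -0.008 272 [0.027 0.043 0.054]
pad -0.004 44 [0.052 0.053 0.055]
pad 0.0 12 [0.049 0.052 0.052]
pad 0.004 20 [0.044 0.047 0.049]
pad 0.008 27 [0.041 0.046 0.048]
pad 0.012 240 [0.032 0.047 0.056]
pad 0.016 102 [0.038 0.056 0.057]
pad 0.02 37 [0.055 0.056 0.057]
pad 0.024 0 
pad 0.028 0
```

```bash
cat >> h.py <<'E'
def fitup(Q,p,L=.12,R0=.025,it=(.012,.008,.005,.005)):
    from scipy.optimize import least_squares
    q=Q.reshape(-1,3); q=q[np.isfinite(q).all(1)]; q=q[np.linalg.norm(q-(np.array(p[:3])+[0,0,.06]),axis=1)<.09]
    p=np.array(p,float)
    def sd(p,q):
        a=np.array([p[3],p[4],1]); a/=np.linalg.norm(a)
        r=q-p[:3]; t=r@a; rad=np.linalg.norm(r-t[:,None]*a,axis=1)
        d=np.stack([rad-R0,abs(t-L/2)-L/2],1)
        return np.minimum(d.max(1),0)+np.linalg.norm(np.maximum(d,0),axis=1)
    for thr in it:
        m=abs(sd(p,q))<thr; p=least_squares(lambda p:sd(p,q[m]),p,loss='soft_l1',f_scale=.002).x
    return p,m.sum(),np.abs(sd(p,q[m])).mean()
E
python3 - <<'E'
from h import *
s=arm.state(); Rt=R.from_rotvec(s['tcp_rot'])
ft=Rl.inv().apply(foot-np.array([.5528,.358,.140])); at=Rl.inv().apply(ax)
print('pred foot tool',ft.round(4),'foot world',(s['position']+Rt.apply(ft)).round(4),'axis',Rt.apply(at).round(3))
f0=s['position']+Rt.apply(ft)
p1,n,e=fitup(np.load('w4.npy'),np.r_[f0,0,0]); print(p1.round(4),n,e)
p2,P=cloud('top'); print(fitup(P,np.r_[f0,0,0])); p2,S=cloud('scene'); print(fitup(S,np.r_[f0,0,0]))
a=np.array([p1[3],p1[4],1]);a/=np.linalg.norm(a)
print('fit tool foot',Rt.inv().apply(p1[:3]-s['position']).round(4),'axis',Rt.inv().apply(a).round(4))
E
```

```text
pred foot tool [0.0251 0.0006 0.095 ] foot world [0.4483 0.1969 0.1719] axis [-0.001  0.003  1.   ]
[ 0.4464  0.1997  0.1717 -0.0011  0.0071] 9830 0.000389729565776176
(array([ 0.45989115,  0.19234268,  0.17018012, -0.1152478 ,  0.04419882]), np.int64(153), np.float64(0.001003604886798681))
(array([0.44730325, 0.19792709, 0.17150145, 0.00240615, 0.01189144]), np.int64(1236), np.float64(0.0009222178164531043))
fit tool foot [0.0276 0.0028 0.0945] axis [-0.2578  0.0039 -0.9662]
```

```bash
cat >> h.py <<'E'
fT=np.array([.0272,.0022,.0947]); aT=np.array([-.258,.003,-.966])
seat=np.array([.4626,.0073,.015]); JX=np.array([-.970,.243,0]); JY=np.array([-.243,-.970,0])
Rp=Ru(70)
E
python3 - <<'E'
from h import *
d=Rp.apply(aT); print(d.round(3))
ft=seat+.008*JY+.001*JX
T1=ft+[0,0,.15]-Rp.apply(fT); T2=ft+[0,0,.03]-Rp.apply(fT); T3=ft+[0,0,.004]-Rp.apply(fT)
plan(T1,Rp,10); plan(T2,Rp,10,p0=T1,R0=Rp); print(T1,T2,T3)
E
```

```text
[0.    0.003 1.   ]
rows 10 shift [-0.271 -0.755  0.102] turn [0.018 0.005 0.075]
rows 10 shift [ 0.124 -0.     0.464] turn [0. 0. 0.]
[ 0.46059025 -0.00288731  0.26351305] [ 0.46059025 -0.00288731  0.14351305] [ 0.46059025 -0.00288731  0.11751305]
```

Call:
drive_tool([
  [[-0.27,-0.75,0.1],[0.02,0.01,0.08]],
  [[-0.27,-0.75,0.1],[0.02,0.01,0.08]],
  [[-0.27,-0.75,0.1],[0.02,0.01,0.08]],
  [[-0.27,-0.75,0.1],[0.02,0.01,0.08]],
  [[-0.27,-0.75,0.1],[0.02,0.01,0.08]],
])

```text
time_s: 13.83
position: [0.4562, 0.1003, 0.2664]
tcp_rot: [0.44, 2.85, -0.059]
ft_force: [-0.4, -0.4, -2.1]
gripper_width: 0.539
finger_force: 9.0
```

Call:
drive_tool([
  [[-0.27,-0.76,0.1],[0.02,0,0.07]],
  [[-0.27,-0.76,0.1],[0.02,0,0.07]],
  [[-0.27,-0.76,0.1],[0.02,0,0.07]],
  [[-0.27,-0.76,0.1],[0.02,0,0.07]],
  [[-0.27,-0.76,0.1],[0.02,0,0.07]],
])

```text
time_s: 14.25
position: [0.46, -0.0013, 0.263]
tcp_rot: [0.494, 2.842, -0.067]
ft_force: [0.4, 1.5, -1.8]
gripper_width: 0.541
finger_force: 9.0
```

Call:
drive_tool([
  [[0.1,0,0.4],[0,0,0]],
  [[0.1,0,0.4],[0,0,0]],
  [[0.1,0,0.4],[0,0,0]],
  [[0,0,0],[0,0,0]],
  [[0,0,0],[0,0,0]],
])

```text
time_s: 14.67
position: [0.4603, -0.0005, 0.2318]
tcp_rot: [0.495, 2.843, -0.066]
ft_force: [-0.3, -0.7, -1.9]
gripper_width: 0.542
finger_force: 9.0
```

```bash
python3 - <<'E'
from h import *
s=arm.state(); Rt=R.from_rotvec(s['tcp_rot']); print(s['joint_positions'].round(2)); links()
ft=seat+.008*JY+.001*JX
T2=ft+[0,0,.02]-Rp.apply(fT); plan(T2,Rp,10)
f0=s['position']+Rt.apply(fT); print('foot',f0.round(4),Rt.apply(aT).round(3))
p,S=cloud('scene'); print(fitup(S,np.r_[f0,0,0])); p,W=cloud('wrist'); np.save('w5.npy',W); print(fitup(W,np.r_[f0,0,0]))
c=np.array([.4493,-.0615]); X=JX[:2];Y=JY[:2]
q=W.reshape(-1,3); q=q[np.isfinite(q).all(1)]
j=np.stack([(q[:,:2]-c)@X,(q[:,:2]-c)@Y,q[:,2]],1); j=j[(abs(j[:,0])<.06)&(abs(j[:,1])<.14)]
v=j[(j[:,2]>.054)&(j[:,2]<.066)&(j[:,1]<-.04)]
for y0 in np.arange(-.115,-.06,.006):
    w=v[(v[:,1]>=y0)&(v[:,1]<y0+.006),0]; L=w[w<0.003]; r=w[w>0.003]
    print((y0+.003).round(3),len(w),L.max().round(4) if len(L) else '',r.min().round(4) if len(r) else '')
k=j[(j[:,2]>.09)&(j[:,2]<.105)&(j[:,1]>.0)]
if len(k)>20: print('knob',len(k),cv2.minAreaRect((k[:,:2]*1000).astype(np.float32)))
E
```

```text
[ 0.83  0.06 -1.    2.15  0.26  0.75  0.9 ]
elbow [ 0.021 -0.025  0.888] wrist [0.365 0.034 0.615] boom dist 0.142
rows 10 shift [ 0.097 -0.008  0.381] turn [ 0.    -0.003  0.004]
foot [0.459  0.0021 0.1333] [0.003 0.003 1.   ]
(array([0.45887686, 0.00079263, 0.13339687, 0.00580407, 0.00271256]), np.int64(1101), np.float64(0.0009843360597786947))
(array([ 4.59064861e-01, -1.78545161e-04,  1.33895073e-01,  4.46242830e-03,
        2.74761926e-03]), np.int64(9838), np.float64(0.0003934143185975793))
-0.112 63 -0.0034 0.0119
-0.106 173 0.001 0.0077
-0.1 219 0.0006 0.0075
-0.094 217 -0.0044 0.0134
-0.088 145 -0.0107 0.0184
-0.082 109  0.0247
-0.076 60  0.031
-0.07 3  0.0363
-0.064 0  
-0.058 0  
knob 988 ((3.802821159362793, 64.40104675292969), (65.35114288330078, 16.235027313232422), 75.5858383178711)
```

Call:
drive_tool([
  [[0.12,0,0.44],[0,0,0]],
  [[0.12,0,0.44],[0,0,0]],
  [[0.12,0,0.44],[0,0,0]],
  [[0.12,0,0.44],[0,0,0]],
  [[0.12,0,0.44],[0,0,0]],
])

```text
time_s: 15.18
position: [0.4608, -0.0017, 0.1754]
tcp_rot: [0.498, 2.84, -0.067]
ft_force: [0.3, 0.6, -2.5]
gripper_width: 0.533
finger_force: 9.0
```

Call:
drive_tool([
  [[0.12,0,0.44],[0,0,0]],
  [[0.12,0,0.44],[0,0,0]],
  [[0.12,0,0.44],[0,0,0]],
  [[0.1,0,0.36],[0,0,0]],
  [[0,0,0],[0,0,0]],
])

```text
time_s: 15.6
position: [0.4593, -0.0017, 0.1306]
tcp_rot: [0.499, 2.843, -0.067]
ft_force: [-0.3, 0.7, -1.0]
gripper_width: 0.536
finger_force: 9.0
```

```bash
python3 - <<'E'
from h import *
s=arm.state(); Rt=R.from_rotvec(s['tcp_rot']); print(s['joint_positions'].round(2),s['ft_force'].round(1)); links()
f0=s['position']+Rt.apply(fT); print('foot',f0.round(4),Rt.apply(aT).round(3), ((f0-seat)@JX).round(4),((f0-seat)@JY).round(4))
p,W=cloud('wrist','pics/w6.png'); print(fitup(W,np.r_[f0,0,0])); p,S=cloud('scene'); print(fitup(S,np.r_[f0,0,0]))
E
```

```text
[ 0.62  0.27 -0.85  2.26  0.66  0.57  0.49] [-0.3  0.7 -1. ]
elbow [ 0.111 -0.084  0.87 ] wrist [0.364 0.033 0.513] boom dist 0.117
foot [0.4581 0.001  0.0321] [0.004 0.003 1.   ] 0.0029 0.0072
(array([ 0.4575554 , -0.00107927,  0.03220072,  0.00618799,  0.0025105 ]), np.int64(9797), np.float64(0.0003925153750801205))
(array([ 4.58316989e-01, -2.44485529e-04,  3.28814256e-02,  7.05960257e-03,
        3.87042991e-03]), np.int64(895), np.float64(0.0010896976423223617))
```

Call:
drive_tool([
  [[0.04,0,0.15],[0,0,0]],
  [[0.04,0,0.15],[0,0,0]],
  [[0.03,0,0.12],[0,0,0]],
  [[0.03,0,0.1],[0,0,0]],
  [[0,0,0],[0,0,0]],
])

```text
time_s: 16.12
position: [0.4594, -0.0019, 0.1175]
tcp_rot: [0.499, 2.842, -0.067]
ft_force: [-0.8, 0.3, -2.9]
gripper_width: 0.538
finger_force: 9.0
```

Call:
drive_tool([
  [[0.01,0,0.03],[0,0,0]],
  [[0.01,0,0.03],[0,0,0]],
  [[0.01,0,0.03],[0,0,0]],
  [[0,0,0],[0,0,0]],
  [[0,0,0],[0,0,0]],
])

```text
time_s: 16.53
position: [0.4596, -0.0018, 0.1156]
tcp_rot: [0.499, 2.841, -0.066]
ft_force: [-0.4, 0.8, -1.3]
gripper_width: 0.536
finger_force: 9.0
```

Call:
drive_tool([
  [[0.01,0,0.03],[0,0,0]],
  [[0.01,0,0.03],[0,0,0]],
  [[0,0,0.02],[0,0,0]],
  [[0,0,0],[0,0,0]],
  [[0,0,0],[0,0,0]],
])

```text
time_s: 16.95
position: [0.4596, -0.0018, 0.1135]
tcp_rot: [0.499, 2.841, -0.066]
ft_force: [0.0, 0.3, -1.6]
gripper_width: 0.539
finger_force: 9.0
```

Call:
drive_tool([
  [[0,0,0.02],[0,0,0]],
  [[0,0,0.01],[0,0,0]],
  [[0,0,0],[0,0,0]],
  [[0,0,0],[0,0,0]],
  [[0,0,0],[0,0,0]],
])

```text
time_s: 17.37
position: [0.4603, -0.0019, 0.1133]
tcp_rot: [0.499, 2.84, -0.067]
ft_force: [-0.9, -0.0, 5.2]
gripper_width: 0.537
finger_force: 9.0
```

Call:
drive_tool([
  [[0,0,-0.01],[0,0,0]],
  [[0,0,0],[0,0,0]],
  [[0,0,0],[0,0,0]],
  [[0,0,0],[0,0,0]],
  [[0,0,0],[0,0,0]],
], claw=0.2)

```text
time_s: 17.78
position: [0.4597, -0.0018, 0.113]
tcp_rot: [0.499, 2.841, -0.066]
ft_force: [-0.2, 0.1, -0.1]
gripper_width: 0.799
finger_force: 0.0
```

Call:
drive_tool([
  [[0,0,-0.2],[0,0,0]],
  [[0,0,-0.5],[0,0,0]],
  [[0,0,-0.7],[0,0,0]],
  [[0,0,-0.7],[0,0,0]],
  [[0,0,-0.7],[0,0,0]],
])

```text
time_s: 18.2
position: [0.4423, 0.005, 0.1813]
tcp_rot: [0.498, 2.842, -0.066]
ft_force: [-0.1, -1.2, 0.5]
gripper_width: 0.8
finger_force: 0.0
```

Call:
drive_tool([
  [[0,0,-0.7],[0,0,0]],
  [[0,0,-0.5],[0,0,0]],
  [[0,0,-0.3],[0,0,0]],
  [[0,0,0],[0,0,0]],
  [[0,0,0],[0,0,0]],
])

```text
time_s: 18.62
position: [0.4339, 0.0074, 0.2173]
tcp_rot: [0.5, 2.84, -0.068]
ft_force: [-0.3, 0.6, 0.5]
gripper_width: 0.803
finger_force: 0.0
```

```bash
python3 - <<'E'
from h import *
s=arm.state(); print(s['time_s'],s['position'].round(3),s['joint_positions'].round(2),s['ft_force'].round(1)); links()
p,W=cloud('wrist','pics/w7.png'); p,S=cloud('scene')
for Q in(W,S):
    f=fitup(Q,[.458,0,.015,0,0]); d=f[0][:3]-seat; print(f,'rel seat',(d@JX).round(4),(d@JY).round(4))
c=np.array([.4493,-.0615]); X=JX[:2];Y=JY[:2]
q=W.reshape(-1,3); q=q[np.isfinite(q).all(1)]
j=np.stack([(q[:,:2]-c)@X,(q[:,:2]-c)@Y,q[:,2]],1); j=j[(abs(j[:,0])<.06)&(abs(j[:,1])<.14)]
k=j[(j[:,2]>.09)&(j[:,2]<.105)&(j[:,1]>.0)]; print('knob',len(k),cv2.minAreaRect((k[:,:2]*1000).astype(np.float32)))
E
```

```text
18.6167 [0.434 0.007 0.217] [ 0.86  0.02 -1.03  2.22  0.22  0.7   0.9 ] [-0.3  0.6  0.5]
elbow [ 0.005 -0.006  0.889] wrist [0.338 0.043 0.6  ] boom dist 0.15
(array([ 0.45750751, -0.00158149,  0.01470942,  0.0073764 ,  0.00300597]), np.int64(3899), np.float64(0.0005112150677511512)) rel seat 0.0028 0.0099
(array([ 0.45802678, -0.00086293,  0.01456066,  0.00492752,  0.00524688]), np.int64(856), np.float64(0.0010903060696890508)) rel seat 0.0025 0.009
knob 961 ((3.484978199005127, 64.49470520019531), (65.27332305908203, 16.842191696166992), 75.60552978515625)
```

View pics/w7.png

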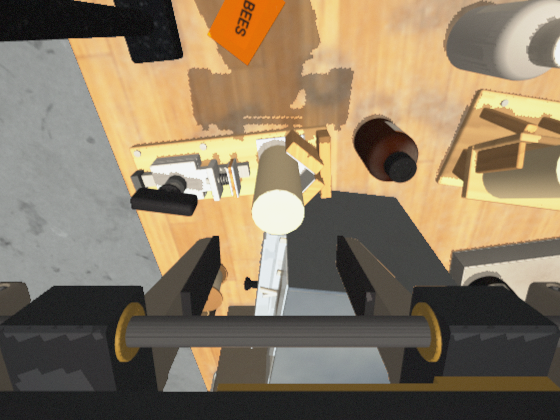

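The pillar stands upright about 9 mm in front of the seat, at picture (278,195). The knob bar is at (165,200) and the pad at (235,178), so the next target is the knob.

```bash
cat >> h.py <<'E'
knob=np.array([.4301,-.1232,.1])
E
python3 - <<'E'
from h import *
K=Ru(151.5,-20); print(K.as_matrix().round(2))
plan(knob+[0,0,.09],K,20)
plan(knob,K,10,p0=knob+[0,0,.09],R0=K)
E
```

```text
[[-0.45 -0.88 -0.16]
 [-0.83  0.48 -0.3 ]
 [ 0.34  0.   -0.94]]
rows 20 shift [ 0.098 -0.257  0.077] turn [ 0.03   0.239 -0.687]
rows 10 shift [-0.123 -0.     0.338] turn [0. 0. 0.]
```

Call:
drive_tool([
  [[0.1,-0.26,0.08],[0.03,0.24,-0.69]],
  [[0.1,-0.26,0.08],[0.03,0.24,-0.69]],
  [[0.1,-0.26,0.08],[0.03,0.24,-0.69]],
  [[0.1,-0.26,0.08],[0.03,0.24,-0.69]],
  [[0.1,-0.26,0.08],[0.03,0.24,-0.69]],
], claw=0.4)

```text
time_s: 19.13
position: [0.4165, -0.0225, 0.205]
tcp_rot: [-0.019, 3.024, -0.127]
ft_force: [-0.6, 0.1, 0.5]
gripper_width: 0.603
finger_force: 0.0
```

Call:
drive_tool([
  [[0.1,-0.26,0.08],[0.03,0.24,-0.69]],
  [[0.1,-0.26,0.08],[0.03,0.24,-0.69]],
  [[0.1,-0.26,0.08],[0.03,0.24,-0.69]],
  [[0.1,-0.26,0.08],[0.03,0.24,-0.69]],
  [[0.1,-0.26,0.08],[0.03,0.24,-0.69]],
])

```text
time_s: 19.55
position: [0.4099, -0.0572, 0.1976]
tcp_rot: [0.568, -3.057, 0.185]
ft_force: [-0.1, -0.4, -0.5]
gripper_width: 0.598
finger_force: 0.0
```

```bash
python3 - <<'E'
from h import *
s=arm.state(); print(s['time_s'],s['position'].round(3),s['joint_positions'].round(2),s['ft_force'].round(1)); links()
plan(knob+[0,0,.09],Ru(151.5,-20),10)
E
```

```text
19.55 [ 0.41  -0.057  0.198] [ 0.9   0.21 -1.02  2.12  0.37  0.96  1.61] [-0.1 -0.4 -0.5]
elbow [ 0.066 -0.088  0.878] wrist [ 0.412 -0.009  0.591] boom dist 0.093
rows 10 shift [ 0.096 -0.256  0.071] turn [ 0.032  0.237 -0.68 ]
```

```bash
python3 - <<'E'
from h import *
plan(knob+[0,0,.085],Ru(151.5,-28),10)
E
```

```text
rows 10 shift [ 0.087 -0.253  0.098] turn [ 0.08   0.365 -0.678]
```

Call:
drive_tool([
  [[0.09,-0.25,0.1],[0.08,0.37,-0.68]],
  [[0.09,-0.25,0.1],[0.08,0.37,-0.68]],
  [[0.09,-0.25,0.1],[0.08,0.37,-0.68]],
  [[0.09,-0.25,0.1],[0.08,0.37,-0.68]],
  [[0.09,-0.25,0.1],[0.08,0.37,-0.68]],
])

```text
time_s: 19.97
position: [0.4147, -0.0916, 0.1903]
tcp_rot: [1.015, -2.715, 0.275]
ft_force: [-0.7, 1.3, -0.5]
gripper_width: 0.602
finger_force: 0.0
```

Call:
drive_tool([
  [[0.09,-0.25,0.1],[0.08,0.37,-0.68]],
  [[0.09,-0.25,0.1],[0.08,0.37,-0.68]],
  [[0.09,-0.25,0.1],[0.08,0.37,-0.68]],
  [[0.09,-0.25,0.1],[0.08,0.37,-0.68]],
  [[0.09,-0.25,0.1],[0.08,0.37,-0.68]],
])

```text
time_s: 20.38
position: [0.4293, -0.1233, 0.1845]
tcp_rot: [1.38, -2.315, 0.346]
ft_force: [-0.8, -0.7, 0.9]
gripper_width: 0.601
finger_force: 0.0
```

```bash
python3 - <<'E'
from h import *
s=arm.state(); print(s['time_s'],s['position'].round(3),s['joint_positions'].round(2),s['ft_force'].round(1)); links()
plan(knob,Ru(151.5,-28),10)
p,W=cloud('wrist','pics/w8.png')
q=W.reshape(-1,3); q=q[(abs(q[:,2]-.097)<.009)&(np.hypot(q[:,0]-knob[0],q[:,1]-knob[1])<.05)]
print(len(q),cv2.minAreaRect((q[:,:2]*1000).astype(np.float32)),np.median(q[:,2]))
t=R.from_rotvec(s['tcp_rot']).inv().apply(q-s['position']); print('tool frame y range',np.percentile(t[:,1],[2,50,98]).round(4),np.percentile(t[:,0],[2,98]).round(4))
p,S=cloud('scene','pics/s8.png')
# forearm thickness from scene cloud
j=s['joint_positions']
E
```

```text
20.3833 [ 0.429 -0.123  0.185] [ 0.66  0.51 -0.95  1.97  0.76  1.37  1.99] [-0.8 -0.7  0.9]
elbow [ 0.193 -0.161  0.824] wrist [0.519 0.042 0.533] boom dist 0.077
rows 10 shift [-0.161 -0.003  0.297] turn [ 0.001 -0.006  0.002]
1159 ((431.0492248535156, -123.6942138671875), (65.05590057373047, 15.10854434967041), 61.265464782714844) 0.0981663544261334
tool frame y range [-0.0093 -0.0019  0.0056] [-0.0692 -0.0148]
```

View pics/s8.png

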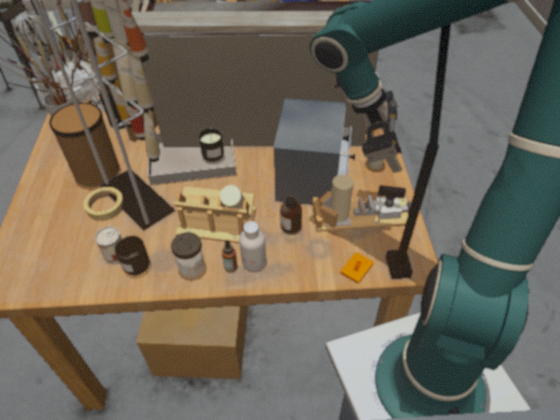

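The arm is left of and above the boom with clearance, and the gripper is above the knob at about (390,200). I descend to the knob.

Call:
drive_tool([
  [[-0.16,-0.02,0.3],[0,0,0]],
  [[-0.16,-0.02,0.3],[0,0,0]],
  [[-0.16,-0.02,0.3],[0,0,0]],
  [[-0.16,-0.02,0.3],[0,0,0]],
  [[-0.16,0,0.3],[0,0,0]],
])

```text
time_s: 20.9
position: [0.4307, -0.1245, 0.1424]
tcp_rot: [1.375, -2.32, 0.347]
ft_force: [-0.2, 0.9, 0.2]
gripper_width: 0.602
finger_force: 0.0
```

```bash
python3 - <<'E'
from h import *
knob=np.array([.4305,-.1236,.1])
s=arm.state(); print(s['time_s'],s['position'].round(3),s['joint_positions'].round(2),s['ft_force'].round(1)); links()
plan(knob,Ru(151.4,-28),5)
E
```

```text
20.9 [ 0.431 -0.125  0.142] [ 0.63  0.57 -0.91  2.    0.82  1.32  1.92] [-0.2  0.9  0.2]
elbow [ 0.222 -0.172  0.807] wrist [0.52  0.04  0.491] boom dist 0.058
rows 5 shift [-0.165  0.005  0.296] turn [-0.001 -0.008 -0.004]
```

```bash
cat > sim.py <<'E'
from h import *
import itertools
from scipy.optimize import least_squares
def fk(j,P,sg,full=False):
    h,L1,L2,Lt,b0,c7=P; rz=lambda a:R.from_euler('z',a); ry=lambda a:R.from_euler('y',a)
    A=rz(b0+sg[0]*j[0])*ry(j[1]); e=np.array([0,0,h])+A.apply([0,0,L1])
    A=A*rz(sg[1]*j[2])*ry(j[3]); w=e+A.apply([0,0,L2])
    A=A*rz(sg[2]*j[4])*ry(j[5]); p=w+A.apply([0,0,Lt]); A=A*rz(sg[3]*j[6]+c7)
    return (e,w,p,A) if full else (p,A)
D=[([1.09902978,.46827022,-.01162327,1.60351174,.00601657,1.07138339,-.05628621],[.26996927,-.59071834,.21075606],[-3.0682429,-.668006482,.000692944]),
([.511,-.292,-.566,1.368,-.195,1.821,.194],[.3425,.1048,.6821],[1.769,2.429,.223]),
([-.243,.714,-.871,1.78,1.198,1.193,.102],[.5602,.3554,.1407],[-.241,2.662,-.393]),
([.087,.256,-1.061,1.585,.582,1.437,.132],[.4863,.2866,.4318],[.558,2.75,-.18])]
s=arm.state(); D.append((s['joint_positions'],s['position'],s['tcp_rot']))
def fit():
    best=None
    for sg in itertools.product([-1],[1,-1],[1,-1],[1,-1]):
      for c in(0,np.pi/2,np.pi,-np.pi/2):
        def f(P):
            o=[]
            for j,p,r in D:
                a,A=fk(j,P,sg); o+=list(a-p)+list(.3*(A.inv()*R.from_rotvec(r)).as_rotvec())
            return np.array(o)
        r=least_squares(f,[.37,.519,.473,.396,-.04,c])
        if best is None or r.cost<best[0]: best=(r.cost,r.x,sg,np.abs(r.fun).max())
    return best
def jac(q,P,sg):
    p0,A0=fk(q,P,sg); J=np.zeros((6,7))
    for i in range(7):
        d=np.array(q,float); d[i]+=1e-5; p,A=fk(d,P,sg); J[:3,i]=(p-p0)/1e-5; J[3:,i]=(A*A0.inv()).as_rotvec()/1e-5
    return J
def boom(q,P,sg):
    e,w,p,A=fk(q,P,sg,True); a=np.array([.273,-.066,.39]); b=np.array([.59,-.18,.977]); t=np.linspace(0,1,80)[:,None]
    F=e+(w-e)*t; G=np.r_[a+(b-a)*t,a-[0,0,.39]*t]; d=np.linalg.norm(F[:,None]-G[None],axis=2); k=np.unravel_index(d.argmin(),d.shape)
    return d.min(),e,w,F[k[0]],G[k[1]]
def ik(q,p1,R1,P,sg,n=20,damp=1e-4):
    q=np.array(q,float); p0,A0=fk(q,P,sg); rv=(R1*A0.inv()).as_rotvec()
    for k in range(1,n+1):
        pt=p0+(p1-p0)*k/n; At=R.from_rotvec(rv*k/n)*A0
        for _ in range(3):
            p,A=fk(q,P,sg); e=np.r_[pt-p,(At*A.inv()).as_rotvec()]; J=jac(q,P,sg)
            q=q+J.T@np.linalg.solve(J@J.T+damp*np.eye(6),e)
    return q
E
python3 - <<'E'
from sim import *
c,P,sg,m=fit(); print(c,P.round(4),sg,m); np.save('P.npy',np.r_[P,sg])
q=s['joint_positions']; d=boom(q,P,sg); print([np.round(x,3) for x in d])
# check pinv prediction: from pose D3 w/ previous state at z .185
q0=np.array([.66,.51,-.95,1.97,.76,1.37,1.99]); print(ik(q0,s['position'],R.from_rotvec(s['tcp_rot']),P,sg,10).round(2),q.round(2))
n=np.linalg.svd(jac(q,P,sg))[2][-1]; print('null',n.round(2))
for a in np.arange(-.6,.61,.2):
    qq=ik(q+a*n,s['position'],R.from_rotvec(s['tcp_rot']),P,sg,3); d=boom(qq,P,sg); print(round(a,1),qq.round(2),d[0].round(3),d[1].round(2))
E
```

```text
0.0003088570384571201 [ 0.2799  0.5258  0.4614  0.314  -0.0525  1.5224] (-1, -1, -1, -1) 0.010639639329874329
[np.float64(0.015), array([ 0.221, -0.179,  0.722]), array([0.518, 0.007, 0.423]), array([ 0.368, -0.087,  0.574]), array([ 0.369, -0.101,  0.568])]
[ 0.64  0.55 -0.91  2.04  0.84  1.28  1.91] [ 0.63  0.57 -0.91  2.    0.82  1.32  1.92]
null [-0.43 -0.3   0.67 -0.   -0.3  -0.32  0.31]
-0.6 [ 0.84  0.78 -1.27  2.04  1.01  1.52  1.73] 0.044 [ 0.23 -0.29  0.65]
-0.4 [ 0.79  0.7  -1.17  2.04  0.96  1.44  1.78] 0.023 [ 0.22 -0.25  0.68]
-0.2 [ 0.73  0.62 -1.04  2.04  0.9   1.35  1.85] 0.003 [ 0.22 -0.21  0.71]
0.0 [ 0.64  0.55 -0.91  2.04  0.84  1.28  1.91] 0.019 [ 0.21 -0.18  0.73]
0.2 [ 0.55  0.5  -0.78  2.04  0.78  1.23  1.97] 0.037 [ 0.21 -0.14  0.74]
0.4 [ 0.45  0.46 -0.64  2.04  0.72  1.18  2.02] 0.052 [ 0.2  -0.11  0.75]
0.6 [ 0.34  0.43 -0.5   2.04  0.68  1.14  2.07] 0.065 [ 0.2  -0.08  0.76]
```

```bash
cat > e.py <<'E'
s=open('sim.py').read()
s=s.replace("h,L1,L2,Lt,b0,c7=P;","h,L1,L2,Lt,b0,c7,a1,a2,a3,o2,o4,o6,o3,o5=P;").replace("*ry(j[1]);","*ry(j[1]+o2);").replace("A.apply([0,0,L1])","A.apply([0,0,L1])",1)
s=s.replace("A=A*rz(sg[1]*j[2])*ry(j[3]); w=e+A.apply([0,0,L2])","A=A*rz(sg[1]*j[2]+o3); e=e+A.apply([a1,0,0]); A=A*ry(j[3]+o4); w=e+A.apply([a2,0,L2])")
s=s.replace("A=A*rz(sg[2]*j[4])*ry(j[5]); p=w+A.apply([0,0,Lt])","A=A*rz(sg[2]*j[4]+o5)*ry(j[5]+o6); p=w+A.apply([a3,0,Lt])")
s=s.replace("[.37,.519,.473,.396,-.04,c]","[.33,.519,.473,.36,-.04,c]+[0]*8").replace("return np.array(o)","return np.array(o+list(.03*P[6:9])+list(.1*P[9:]))")
s=s.replace("s=arm.state(); D.app","""D+=[([.45,.16,-1.14,2.01,.45,.95,.38],[.4475,.1997,.2701],[.383,2.854,-.052]),([.83,.06,-1.0,2.15,.26,.75,.9],[.4603,-.0005,.2318],[.495,2.843,-.066]),
([.62,.27,-.85,2.26,.66,.57,.49],[.4593,-.0017,.1306],[.499,2.843,-.067]),([-.34,.66,-.8,1.96,1.49,1.14,-.21],[.5524,.3582,.14],[-.28,2.407,-.341]),
([.66,.51,-.95,1.97,.76,1.37,1.99],[.4293,-.1233,.1845],[1.38,-2.315,.346]),([.9,.21,-1.02,2.12,.37,.96,1.61],[.4099,-.0572,.1976],[.568,-3.057,.185]),
([.901,-.268,-.273,1.425,-.077,1.767,.033],[.3023,-.2002,.668],[2.593,1.413,.137]),([1.1,-.285,-.046,1.443,.005,1.774,-.085],[.148,-.3239,.6695],[2.868,.624,.066])]
s=arm.state(); D.app""")
open('sim.py','w').write(s)
E
python3 e.py; cat > t.py <<'E'
from sim import *
c,P,sg,m=fit(); print(c,P.round(4),sg,m); np.save('P.npy',np.r_[P,sg])
q=s['joint_positions']; d=boom(q,P,sg); print([np.round(x,3) for x in d])
q0=np.array([.66,.51,-.95,1.97,.76,1.37,1.99]); print(ik(q0,s['position'],R.from_rotvec(s['tcp_rot']),P,sg,10).round(2),q.round(2))
n=np.linalg.svd(jac(q,P,sg))[2][-1]; print('null',n.round(2))
for a in np.arange(-.6,.61,.3):
    qq=ik(q+a*n,s['position'],R.from_rotvec(s['tcp_rot']),P,sg,3); d=boom(qq,P,sg); print(round(a,1),qq.round(2),d[0].round(3),d[1].round(2))
E
python3 t.py
```

```text
0.0005592778758977049 [ 0.2919  0.5394  0.4816  0.322  -0.0209  1.5359 -0.0242  0.0143  0.0047
  0.0186 -0.0119 -0.0106 -0.0226 -0.015 ] (-1, -1, -1, -1) 0.013660073728435362
[np.float64(0.018), array([ 0.218, -0.189,  0.748]), array([0.512, 0.012, 0.424]), array([ 0.37 , -0.085,  0.58 ]), array([ 0.373, -0.102,  0.576])]
[ 0.63  0.56 -0.91  2.01  0.83  1.31  1.92] [ 0.63  0.57 -0.91  2.    0.82  1.32  1.92]
null [-0.43 -0.29  0.67 -0.   -0.3  -0.32  0.31]
-0.6 [ 0.82  0.79 -1.27  2.01  1.    1.54  1.74] 0.044 [ 0.24 -0.3   0.67]
-0.3 [ 0.75  0.67 -1.1   2.01  0.92  1.42  1.82] 0.012 [ 0.22 -0.25  0.72]
0.0 [ 0.63  0.56 -0.91  2.01  0.83  1.31  1.92] 0.02 [ 0.21 -0.19  0.75]
0.3 [ 0.49  0.49 -0.71  2.01  0.74  1.22  2.  ] 0.047 [ 0.21 -0.13  0.77]
0.6 [ 0.34  0.44 -0.5   2.01  0.66  1.16  2.08] 0.069 [ 0.2  -0.09  0.78]
```

```bash
sed -i 's/a1,a2,a3,o2,o4,o6,o3,o5=P/a1,a2,a3,o2,o4,o6,o3,o5,y1,y2,y3,y4,x4=P/; s/e=np.array(\[0,0,h\])+A.apply(\[0,0,L1\])/e=np.array([0,0,h])+A.apply([0,y1,L1])/; s/A.apply(\[a1,0,0\])/A.apply([a1,y2,0])/; s/A.apply(\[a2,0,L2\])/A.apply([a2,y3,L2])/; s/w+A.apply(\[a3,0,Lt\])/w+A.apply([a3,y4,Lt])/; s/\[0\]\*8/[0]*13/; s/list(.1\*P\[9:\])/list(.1*P[9:14])+list(.03*P[14:])/' sim.py; python3 t.py; python3 - <<'E'
from sim import *
v=np.load('P.npy'); P,sg=v[:-4],v[-4:]
for j,p,r in D: a,A=fk(j,P,sg); print(((a-p)*1000).round(1),np.degrees((A.inv()*R.from_rotvec(r)).as_rotvec()).round(1))
E
```

```text
4.487161482170742e-05 [ 3.0580e-01  5.1960e-01  4.7310e-01  3.3240e-01 -4.5000e-03  1.5678e+00
 -4.0000e-04 -2.5000e-03 -1.0000e-04 -4.0000e-04  3.6000e-03 -3.1000e-03
 -0.0000e+00  6.0000e-04 -2.8600e-02 -2.1000e-03 -2.1000e-03  9.0000e-04
  0.0000e+00] (-1, -1, -1, -1) 0.003466509175229726
[np.float64(0.02), array([ 0.21 , -0.191,  0.742]), array([0.506, 0.012, 0.435]), array([ 0.367, -0.083,  0.579]), array([ 0.373, -0.102,  0.576])]
[ 0.63  0.57 -0.91  1.99  0.82  1.32  1.92] [ 0.63  0.57 -0.91  2.    0.82  1.32  1.92]
null [-0.44 -0.31  0.65  0.02 -0.31 -0.32  0.28]
-0.6 [ 0.82  0.8  -1.26  1.99  1.    1.55  1.76] 0.039 [ 0.23 -0.3   0.66]
-0.3 [ 0.74  0.68 -1.1   1.99  0.91  1.43  1.84] 0.009 [ 0.22 -0.24  0.71]
0.0 [ 0.63  0.57 -0.91  1.99  0.82  1.32  1.92] 0.021 [ 0.21 -0.19  0.74]
0.3 [ 0.48  0.49 -0.71  2.    0.73  1.24  2.  ] 0.045 [ 0.2  -0.14  0.76]
0.6 [ 0.33  0.44 -0.51  2.01  0.65  1.17  2.08] 0.065 [ 0.2  -0.1   0.78]
[-1.1 -0.5  0.2] [-0.  -0.  -0.1]
[0.2 0.5 0.5] [ 0.   0.  -0.1]
[-0.5 -1.3 -1. ] [-0.  -0.1  0.2]
[-0.2 -0.4 -0.5] [-0.  -0.   0.1]
[ 1.6 -1.9  0.9] [-0.   0.2 -0.4]
[-1.   2.7  0.2] [-0.1 -0.1  0.5]
[ 0.6 -2.4  0.1] [-0.1  0.1 -0.3]
[0.7 2.8 2.4] [ 0.3  0.3 -0.1]
[-0.8  1.6 -3.5] [0.2 0.1 0.1]
[0.1 1.1 0.8] [-0.1  0.1  0.2]
[-0.1 -0.2  0.2] [-0.   0.  -0.1]
[0.2 0.7 0.3] [-0. -0. -0.]
[-0.9  0.2 -0.7] [0.2 0.1 0.1]
```

```bash
cat > fast.py <<'E'
from h import *
v=np.load('P.npy'); P,sg=v[:-4],v[-4:]
h,L1,L2,Lt,b0,c7,a1,a2,a3,o2,o4,o6,o3,o5,y1,y2,y3,y4,_=P
lo=np.array([-2.53,-.31,-1.57,.28,-1.29,.15,-2.92]);hi=np.array([2.53,2.02,1.55,2.44,4.43,1.84,2.92])
def rz(a): c,s=np.cos(a),np.sin(a); return np.array([[c,-s,0],[s,c,0],[0,0,1.]])
def ry(a): c,s=np.cos(a),np.sin(a); return np.array([[c,0,s],[0,1,0],[-s,0,c]])
def fk(j):
    ax=[];o=[]
    sh=np.array([0,0,h]); A=rz(b0-j[0]); ax.append(np.array([0,0,-1.]));o.append(sh)
    ax.append(A[:,1]);o.append(sh); A=A@ry(j[1]+o2); e0=sh+A@[0,y1,L1]; ax.append(-A[:,2]);o.append(e0)
    A=A@rz(o3-j[2]); e=e0+A@[a1,y2,0]; ax.append(A[:,1]);o.append(e); A=A@ry(j[3]+o4); w=e+A@[a2,y3,L2]
    ax.append(-A[:,2]);o.append(w); A=A@rz(o5-j[4]); ax.append(A[:,1]);o.append(w); A=A@ry(j[5]+o6); p=w+A@[a3,y4,Lt]
    ax.append(-A[:,2]);o.append(p); A=A@rz(c7-j[6])
    J=np.array([np.r_[np.cross(a,p-q),a] for a,q in zip(ax,o)]).T
    return p,A,J,e,w
a_=np.array([.273,-.066,.39]); b_=np.array([.59,-.18,.977]); t_=np.linspace(0,1,50)[:,None]
G=np.r_[a_+(b_-a_)*t_,a_-[0,0,.39]*t_]
def seg(x,y): F=x+(y-x)*t_[::2]; return np.sqrt(((F[:,None]-G[None])**2).sum(2)).min()
def ik(q,p1,R1,n=None):
    q=np.array(q,float); p0,A0,*_=fk(q); rv=(R1*R.from_matrix(A0).inv()).as_rotvec()
    n=n or max(2,int(max(np.linalg.norm(p1-p0)/.03,np.linalg.norm(rv)/.12))+1); m=9; lim=9
    path=[]
    for k in range(1,n+1):
        pt=p0+(p1-p0)*k/n; At=R.from_rotvec(rv*k/n).as_matrix()@A0
        for _ in range(2):
            p,A,J,e,w=fk(q); D=At@A.T; er=np.r_[pt-p,.5*np.array([D[2,1]-D[1,2],D[0,2]-D[2,0],D[1,0]-D[0,1]])]
            q=q+J.T@np.linalg.solve(J@J.T+1e-5*np.eye(6),er)
        p,A,J,e,w=fk(q); m=min(m,seg(e,w),seg(w,p)+.03); lim=min(lim,(q-lo).min(),(hi-q).min()); path.append(q)
    return q,m,lim,n
def leanR(bearing_y,lb,lean):  # lean of tool back toward bearing lb
    l=np.radians(lean); b=np.radians(lb); y=np.radians(bearing_y)
    return frame([-np.sin(l)*np.cos(b),-np.sin(l)*np.sin(b),-np.cos(l)],[np.cos(y),np.sin(y),0])
K1=np.array([.4305,-.1236,.1]); K2=np.array([.440,-.085,.1])
def finish(q,yb,l1,l2):
    out=[]; 
    q,m,l,n=ik(q,K1+[0,0,.085],leanR(yb,61,l1)); out.append((m,l))
    q,m,l,n=ik(q,K1,leanR(yb,61,l1)); out.append((m,l))
    q,m,l,n=ik(q,K2,leanR(yb,61,l2)); out.append((m,l))
    q,m,l,n=ik(q,K2,leanR(yb-35,70,l2)); out.append((m,l))
    q,m,l,n=ik(q,K2,leanR(yb-70,80,l2)); out.append((m,l))
    return np.array(out),q
E
cat > search.py <<'E'
from fast import *
import time
s=arm.state(); q0=s['joint_positions']; p,A,J,e,w=fk(q0); print('fk err',(p-s['position']).round(4),'dist',seg(e,w).round(3))
q1,m,l,n=ik(q0,K1+[0,0,.085],leanR(151.5,61,28)); print('up',q1.round(2),m,l)
q2,m,l,n=ik(q1,np.array([.43,.03,.26]),leanR(120,61,20)); print('left',q2.round(2),m.round(3),l.round(2))
for yb in(151.5,-28.5+360):
    print(yb,finish(q2,yb,28,14)[0].round(3).tolist())
rng=np.random.default_rng(0); res=[]; t0=time.time()
while time.time()-t0<150:
    q=q2; m=9;l=9;N=0;W=[]
    for k in range(rng.integers(1,4)):
        pt=np.array([rng.uniform(.3,.6),rng.uniform(.0,.45),rng.uniform(.24,.6)]); a=(rng.uniform(40,230),rng.uniform(0,360),rng.uniform(0,35))
        W.append((pt,a)); q,mm,ll,n=ik(q,pt,leanR(*a)); m=min(m,mm);l=min(l,ll);N+=n
        if l<.03 or m<.08: break
    if l<.03 or m<.08: continue
    f,qe=finish(q,151.5,28,14)
    if f[:,1].min()<.03: continue
    res.append((f[:,0].min(),N,m,l,W,f,qe))
res.sort(key=lambda r:-r[0]+.0008*r[1]); print(len(res))
for r in res[:4]: print(round(r[0],3),r[1],round(r[2],3),round(r[3],3),[(p.round(2).tolist(),np.round(a).tolist()) for p,a in r[4]],r[5].round(3).tolist(),r[6].round(2))
E
python3 search.py
```

```text
fk err [-0.0009  0.0002 -0.0007] dist 0.02
up [ 0.67  0.5  -0.95  1.96  0.76  1.37  2.  ] 0.03065550217062017 0.4594204946261373
left [ 0.5   0.35 -1.    1.88  0.48  1.41  1.45] 0.057 0.43
151.5 [[0.038, 0.439], [0.008, 0.424], [0.007, 0.379], [0.009, 0.349], [0.024, 0.313]]
331.5 [[0.082, 0.45], [0.063, 0.402], [0.049, 0.358], [0.051, 0.325], [0.064, 0.288]]
2699
0.063 31 0.109 0.132 [([0.6, 0.33, 0.24], [90.0, 169.0, 26.0]), ([0.35, 0.27, 0.28], [63.0, 165.0, 29.0]), ([0.31, 0.0, 0.32], [111.0, 65.0, 21.0])] [[0.095, 0.257], [0.085, 0.391], [0.063, 0.346], [0.065, 0.313], [0.076, 0.276]] [-0.05  0.33 -0.02  2.16  0.37  0.74  1.08]
0.071 47 0.172 0.057 [([0.46, 0.43, 0.39], [177.0, 125.0, 22.0]), ([0.36, 0.4, 0.34], [45.0, 198.0, 26.0]), ([0.49, 0.16, 0.42], [126.0, 228.0, 24.0])] [[0.102, 0.225], [0.095, 0.385], [0.071, 0.34], [0.073, 0.307], [0.082, 0.269]] [-0.16  0.32  0.11  2.17  0.31  0.73  1.13]
0.057 32 0.163 0.117 [([0.34, 0.22, 0.25], [47.0, 200.0, 3.0]), ([0.4, 0.25, 0.56], [173.0, 299.0, 32.0])] [[0.09, 0.142], [0.076, 0.396], [0.057, 0.351], [0.059, 0.319], [0.071, 0.281]] [ 0.04  0.33 -0.11  2.16  0.41  0.76  1.04]
0.049 24 0.168 0.066 [([0.4, 0.38, 0.37], [61.0, 23.0, 5.0]), ([0.41, 0.16, 0.58], [54.0, 179.0, 17.0])] [[0.083, 0.082], [0.064, 0.402], [0.049, 0.357], [0.051, 0.325], [0.064, 0.288]] [ 0.14  0.34 -0.23  2.15  0.46  0.77  0.99]
```

```bash
python3 - <<'E'
from fast import *
s=arm.state(); p,A,J,e,w=fk(s['joint_positions'])
img,S=cloud('scene','pics/s9.png'); q=S.reshape(-1,3); c=img.reshape(-1,3).astype(int)
u=(w-e)/np.linalg.norm(w-e); t=(q-e)@u; r=q-e-t[:,None]*u; d=np.linalg.norm(r,axis=1)
teal=(c[:,1]>c[:,0]+12)&(c[:,2]>c[:,0]+5)
print('e',e.round(3),'w',w.round(3))
n=np.cross(u,[0,0,1]); n/=np.linalg.norm(n); k=np.cross(n,u)
for a in np.arange(0,.5,.05):
    m=(t>a)&(t<a+.05)&(d<.15)&teal
    if m.sum()>10: print(a.round(2),m.sum(),'lat',np.percentile(r[m]@n,[2,98]).round(3),'vert',np.percentile(r[m]@k,[2,98]).round(3))
F=e+(w-e)*t_[::2]; D=np.sqrt(((F[:,None]-G[None])**2).sum(2)); i=np.unravel_index(D.argmin(),D.shape); print('near t',i[0]/24*.473,'vec lat',((G[i[1]]-F[i[0]])@n).round(3),((G[i[1]]-F[i[0]])@k).round(3),'n',n.round(2))
cv2.imwrite('pics/s9c.png',cv2.resize(cv2.imread('pics/s9.png')[0:220,300:560],None,fx=2.6,fy=2.6))
E
```

```text
e [ 0.21  -0.191  0.742] w [0.506 0.012 0.435]
0.0 13 lat [-0.098 -0.089] vert [-0.046 -0.036]
0.05 1254 lat [-0.121 -0.079] vert [-0.089 -0.037]
0.1 57 lat [-0.114 -0.023] vert [-0.096 -0.009]
0.15 671 lat [-0.043 -0.024] vert [-0.031  0.01 ]
0.2 1036 lat [-0.043 -0.026] vert [-0.031  0.028]
0.25 1185 lat [-0.044 -0.013] vert [-0.029  0.041]
0.3 1058 lat [-0.044 -0.009] vert [-0.029  0.042]
0.35 935 lat [-0.046 -0.01 ] vert [-0.029  0.042]
0.4 881 lat [-0.052  0.024] vert [-0.046  0.048]
0.45 1033 lat [-0.049  0.026] vert [-0.111  0.05 ]
near t 0.2562083333333333 vec lat 0.016 -0.012 n [ 0.57 -0.82  0.  ]
```

View pics/s9c.png

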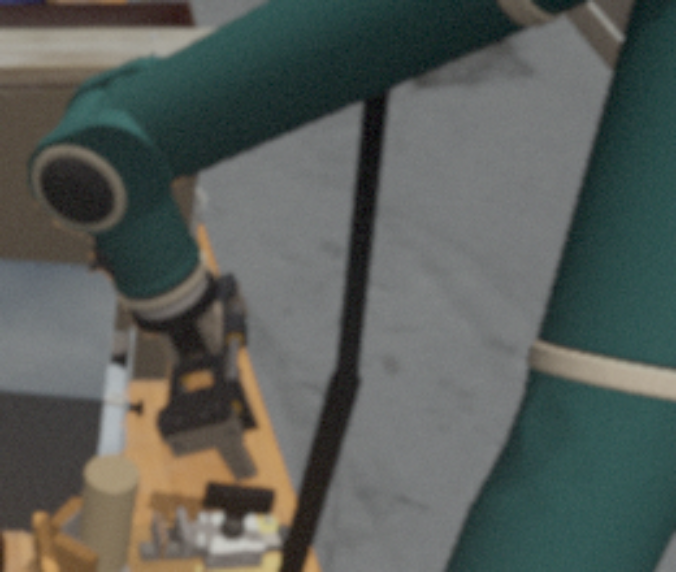

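```bash
python3 - <<'E'
from fast import *
s=arm.state(); print(s['time_s'],s['joint_torque'].round(2),s['qd'].round(4))
q=s['joint_positions']; p,A,J,e,w=fk(q); print(p-s['position'])
# tilt of tall now, pillar unaffected
E
```

```text
20.95 [-4.300e-01 -4.372e+01 -1.114e+01 -1.803e+01  6.600e-01  1.620e+00
 -1.000e-02] [ 0.0092 -0.0154 -0.0099 -0.004  -0.0259  0.0322  0.0358]
[-0.00089683  0.00019405 -0.00070481]
```

Call:
drive_tool([
  [[-0.08,0,0.15],[0,0,0]],
  [[-0.08,0,0.15],[0,0,0]],
  [[-0.08,0,0.15],[0,0,0]],
  [[0,0,0],[0,0,0]],
  [[0,0,0],[0,0,0]],
])

```text
time_s: 21.37
position: [0.4309, -0.1243, 0.1306]
tcp_rot: [1.376, -2.32, 0.347]
ft_force: [0.4, 1.1, -0.8]
gripper_width: 0.598
finger_force: 0.0
```

```bash
cat > chk.py <<'E'
from fast import *
s=arm.state(); p,A,J,e,w=fk(s['joint_positions']); print(s['time_s'],s['position'].round(4),s['joint_positions'].round(2),'tau',s['joint_torque'].round(1),'boom',seg(e,w).round(3),'F',s['ft_force'].round(1),'T',s['ft_torque'].round(2))
y=A[:,1]; z=A[:,2]; print('y bearing',np.degrees(np.arctan2(y[1],y[0])).round(1),'lean',np.degrees(np.arccos(-z[2])).round(1),'toward',np.degrees(np.arctan2(-z[1],-z[0])).round(1))
E
python3 chk.py; python3 -c "
from fast import *
plan(K1,leanR(151.4,61.4,28),5)"
```

```text
21.3667 [ 0.4309 -0.1243  0.1306] [ 0.62  0.59 -0.9   2.    0.83  1.31  1.91] tau [  0.  -40.9  -9.9 -15.9   0.5   1.5  -0. ] boom 0.017 F [ 0.4  1.1 -0.8] T [ 0.53 -0.3   0.04]
y bearing 151.3 lean 28.2 toward 61.1
rows 5 shift [-0.118  0.006  0.214] turn [-0.001 -0.008 -0.002]
```

Call:
drive_tool([
  [[-0.12,0.01,0.21],[0,0,0]],
  [[-0.12,0.01,0.21],[0,0,0]],
  [[0,0,0],[0,0,0]],
  [[0,0,0],[0,0,0]],
  [[0,0,0],[0,0,0]],
])

```text
time_s: 21.78
position: [0.4307, -0.1237, 0.1185]
tcp_rot: [1.376, -2.32, 0.347]
ft_force: [0.7, 0.2, -0.4]
gripper_width: 0.602
finger_force: 0.0
```

```bash
python3 chk.py; python3 -c "
from fast import *
plan(K1,leanR(151.4,61.4,28),5)"
```

```text
21.7833 [ 0.4307 -0.1237  0.1185] [ 0.61  0.61 -0.89  2.01  0.85  1.29  1.88] tau [ -0.  -41.6 -10.1 -15.3   0.5   1.5  -0. ] boom 0.01 F [ 0.7  0.2 -0.4] T [ 0.51 -0.27  0.02]
y bearing 151.3 lean 28.2 toward 61.1
rows 5 shift [-0.07   0.002  0.13 ] turn [-0.001 -0.008 -0.002]
```

```bash
python3 -c "
from fast import *
T=K1+[0,0,-.008]
plan(T,leanR(151.4,61.4,8),5)"
```

```text
rows 5 shift [-0.073  0.002  0.2  ] turn [-0.002 -0.674 -0.002]
```

Call:
drive_tool([
  [[-0.07,0,0.2],[0,-0.67,0]],
  [[-0.07,0,0.2],[0,-0.67,0]],
  [[-0.07,0,0.2],[0,-0.67,0]],
  [[-0.07,0,0.2],[0,-0.67,0]],
  [[-0.07,0,0.2],[0,-0.67,0]],
])

```text
time_s: 22.2
position: [0.431, -0.1242, 0.0926]
tcp_rot: [1.542, -2.599, 0.111]
ft_force: [-0.4, -1.0, 0.1]
gripper_width: 0.599
finger_force: 0.0
```

Call:
drive_tool([
  [[0,0,0],[0,0,0]],
  [[0,0,0],[0,0,0]],
  [[0,0,0],[0,0,0]],
  [[0,0,0],[0,0,0]],
  [[0,0,0],[0,0,0]],
], claw=1, squeeze=15)

```text
time_s: 22.62
position: [0.4312, -0.1231, 0.0925]
tcp_rot: [1.543, -2.594, 0.112]
ft_force: [0.3, -0.1, 0.2]
gripper_width: 0.26
finger_force: 0.0
```

```bash
python3 chk.py; python3 -c "
from fast import *
s=arm.state(); print(s['gripper_width'],s['finger_force'])
p0=s['position']; A=R.from_rotvec(s['tcp_rot'])
print('tool dir of -JY',A.inv().apply(-JY).round(3),'JX',A.inv().apply(JX).round(3))"
```

```text
22.6167 [ 0.4312 -0.1231  0.0925] [ 0.93  0.57 -1.01  2.1   0.77  0.95  2.08] tau [  0.3 -36.8 -10.6 -15.8   0.2   0.5  -0. ] boom 0.042 F [ 0.3 -0.1  0.2] T [ 0.25 -0.14 -0.04]
y bearing 151.5 lean 8.1 toward 61.5
0.25951154190130354 0.0
tool dir of -JY [-0.958  0.25  -0.138] JX [0.247 0.968 0.034]
```

Call:
drive_tool([
  [[0,0,0],[0,0,0]],
  [[0,0,0],[0,0,0]],
  [[-0.04,0.01,-0.01],[0,0,0]],
  [[-0.08,0.02,-0.01],[0,0,0]],
  [[-0.12,0.03,-0.02],[0,0,0]],
])

```text
time_s: 23.03
position: [0.4324, -0.1183, 0.0924]
tcp_rot: [1.539, -2.596, 0.112]
ft_force: [2.5, -1.6, -1.8]
gripper_width: 0.168
finger_force: 15.0
```

Call:
drive_tool([
  [[-0.15,0.04,-0.02],[0,0,0]],
  [[-0.15,0.04,-0.02],[0,0,0]],
  [[-0.15,0.04,-0.02],[0,0,0]],
  [[-0.1,0.03,-0.02],[0,0,0]],
  [[0,0,0],[0,0,0]],
])

```text
time_s: 23.45
position: [0.4361, -0.1031, 0.0924]
tcp_rot: [1.542, -2.596, 0.111]
ft_force: [3.6, -0.6, -2.1]
gripper_width: 0.172
finger_force: 15.0
```

```bash
python3 chk.py; cat > prog.py <<'E'
from fast import *
s=arm.state(); p0=np.array([.4312,-.1231,.0925]); d=s['position']-p0
print('travel',(-d@JY*1000).round(1),'x',(d@JX*1000).round(1),'F along JY',(s['ft_force']@JY).round(2),'width',s['gripper_width'].round(3),s['finger_force'])
W=cloud('wrist')[1]; S=cloud('scene')[1]
for Q in(W,S):
    f=fitup(Q,[.459,.003,.015,0,0]); r=f[0][:3]-seat; print(f[1],f[0].round(4),'rel seat',(r@JX*1000).round(1),(r@JY*1000).round(1))
E
python3 prog.py
```

```text
23.45 [ 0.4361 -0.1031  0.0924] [ 0.88  0.58 -1.01  2.1   0.77  0.96  2.04] tau [  0.2 -37.3 -10.7 -14.4  -0.2   1.4  -0.1] boom 0.031 F [ 3.6 -0.6 -2.1] T [ 0.21 -0.88  0.03]
y bearing 151.4 lean 8.0 toward 61.4Traceback (most recent call last):
  File "prog.py", line 3, in <module>
    print('travel',(-d@JY*1000).round(1),'x',(d@JX*1000).round(1),'F along JY',(s['ft_force']@JY).round(2),'width',s['gripper_width'].round(3),s['finger_force'])
                                                                                                                   ^^^^^^^^^^^^^^^^^^^^^^^^
AttributeError: 'float' object has no attribute 'round'
```

Call:
drive_tool([
  [[-0.08,0.02,-0.01],[0,0,0]],
  [[-0.08,0.02,-0.01],[0,0,0]],
  [[-0.08,0.02,-0.01],[0,0,0]],
  [[-0.06,0.02,-0.01],[0,0,0]],
  [[0,0,0],[0,0,0]],
])

```text
time_s: 23.87
position: [0.4377, -0.0963, 0.0924]
tcp_rot: [1.54, -2.596, 0.112]
ft_force: [4.5, -0.8, 0.2]
gripper_width: 0.169
finger_force: 15.0
```

```bash
sed -i "s/,'width'.*$/)/" prog.py; python3 prog.py
```

```text
travel 27.6 x 0.2 F along JY -0.29
1611 [ 0.4796 -0.0056  0.0016 -0.2062  0.0732] rel seat -19.6 8.4
873 [ 4.583e-01 -2.000e-04  1.460e-02  5.400e-03  1.440e-02] rel seat 2.3 8.3
```

Call:
drive_tool([
  [[-0.06,0.015,-0.01],[0,0,0]],
  [[-0.06,0.015,-0.01],[0,0,0]],
  [[-0.06,0.015,-0.01],[0,0,0]],
  [[-0.06,0.015,-0.01],[0,0,0]],
  [[0,0,0],[0,0,0]],
])

```text
time_s: 24.38
position: [0.4391, -0.0904, 0.0924]
tcp_rot: [1.54, -2.596, 0.111]
ft_force: [4.5, -2.0, -3.1]
gripper_width: 0.172
finger_force: 15.0
```

```bash
python3 prog.py
```

```text
travel 33.7 x 0.3 F along JY 0.88
1875 [ 0.4808 -0.0133  0.0115 -0.2244  0.2093] rel seat -22.7 15.6
863 [0.4589 0.0044 0.0147 0.0084 0.0107] rel seat 2.9 3.8
```

Call:
drive_tool([
  [[-0.05,0.012,-0.01],[0,0,0]],
  [[-0.05,0.012,-0.01],[0,0,0]],
  [[-0.05,0.012,-0.01],[0,0,0]],
  [[0,0,0],[0,0,0]],
  [[0,0,0],[0,0,0]],
])

```text
time_s: 24.9
position: [0.4398, -0.0875, 0.0924]
tcp_rot: [1.539, -2.595, 0.112]
ft_force: [4.4, -4.5, -4.6]
gripper_width: 0.17
finger_force: 15.0
```

```bash
python3 prog.py
```

```text
travel 36.6 x 0.3 F along JY 3.33
1874 [ 0.481  -0.0121  0.0115 -0.229   0.187 ] rel seat -22.5 14.3
858 [ 0.4597  0.005   0.0145 -0.001   0.0061] rel seat 2.3 3.0
```

Call:
drive_tool([
  [[-0.04,0.01,-0.005],[0,0,0]],
  [[0,0,0],[0,0,0]],
  [[0,0,0],[0,0,0]],
  [[0,0,0],[0,0,0]],
  [[0,0,0],[0,0,0]],
])

```text
time_s: 25.42
position: [0.44, -0.0868, 0.0924]
tcp_rot: [1.538, -2.595, 0.113]
ft_force: [4.6, -5.7, -3.8]
gripper_width: 0.168
finger_force: 15.0
```

```bash
python3 prog.py; python3 - <<'E'
from h import *
p,S=cloud('scene','pics/s10.png'); cv2.imwrite('pics/s10c.png',cv2.resize(cv2.imread('pics/s10.png')[160:250,300:430],None,fx=5,fy=5,interpolation=3))
for i in range(4): s=arm.state(); print((s['ft_force']@JY).round(2),(s['ft_force']@JX).round(2)); eyes.snapshot('scene')
E
```

```text
travel 37.3 x 0.3 F along JY 4.46
1898 [ 0.4807 -0.0118  0.0115 -0.2232  0.1833] rel seat -22.2 14.1
861 [0.4593 0.0043 0.0145 0.0047 0.0162] rel seat 2.5 3.7
3.85 -5.12
3.2 -3.89
3.58 -5.35
3.89 -4.96
```

View pics/s10c.png

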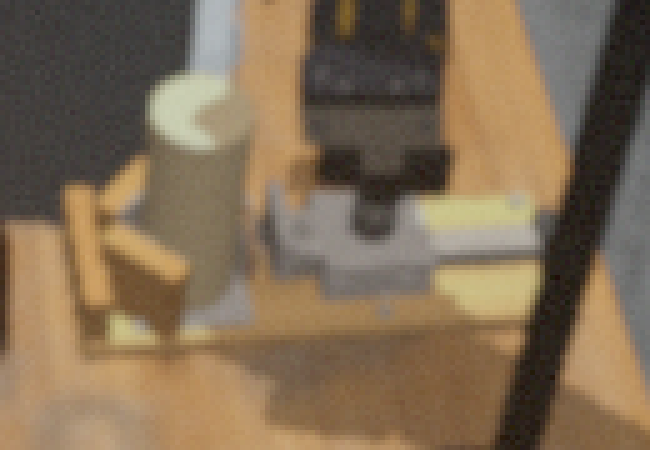

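The pillar sits in the V notch, at crop (200,190). The pad reads about 3.8 N, which is roughly 5 mm. Next I take the lean out and turn the knob clockwise.

Call:
drive_tool([
  [[0,0,0],[0,-0.33,0]],
  [[0,0,0],[0,-0.33,0]],
  [[0,0,0],[0,-0.33,0]],
  [[0,0,0],[0,-0.33,0]],
  [[0,0,0],[0,0,0]],
], squeeze=20)

```text
time_s: 26.18
position: [0.4401, -0.087, 0.0925]
tcp_rot: [1.599, -2.703, 0.004]
ft_force: [5.4, -2.6, -4.0]
gripper_width: 0.17
finger_force: 20.0
```

Call:
drive_tool([
  [[0,0,0],[0,0,0.3]],
  [[0,0,0],[0,0,0.7]],
  [[0,0,0],[0,0,0.8]],
  [[0,0,0],[0,0,0.8]],
  [[0,0,0],[0,0,0.8]],
])

```text
time_s: 26.6
position: [0.4407, -0.0863, 0.0926]
tcp_rot: [1.092, -2.944, 0.007]
ft_force: [4.9, -3.0, -5.9]
gripper_width: 0.167
finger_force: 20.0
```

```bash
python3 chk.py; python3 prog.py | head -1
```

```text
26.6 [ 0.4407 -0.0863  0.0926] [ 0.94  0.54 -1.    2.13  0.64  0.81  1.82] tau [ -0.2 -35.  -12.6 -13.3  -1.3   1.2   0.8] boom 0.039 F [ 4.9 -3.  -5.9] T [-0.92 -1.42  0.08]
y bearing 130.7 lean 0.2 toward 85.4
travel 38.0 x -0.3 F along JY 1.73
```

Call:
drive_tool([
  [[0,0,0],[0,0,0.8]],
  [[0,0,0],[0,0,0.8]],
  [[0,0,0],[0,0,0.8]],
  [[0,0,0],[0,0,0.8]],
  [[0,0,0],[0,0,0.8]],
])

```text
time_s: 27.12
position: [0.441, -0.0867, 0.0926]
tcp_rot: [-0.456, 3.108, -0.007]
ft_force: [6.9, -5.4, -6.6]
gripper_width: 0.171
finger_force: 20.0
```

```bash
python3 chk.py; python3 prog.py | head -1
```

```text
27.1167 [ 0.441  -0.0867  0.0926] [ 0.87  0.49 -0.9   2.13  0.57  0.77  1.47] tau [ -0.8 -35.2 -11.9 -13.2  -1.6   1.4   0.8] boom 0.031 F [ 6.9 -5.4 -6.6] T [-1.25 -1.58  0.08]
y bearing 106.6 lean 0.2 toward 96.5
travel 37.7 x -0.7 F along JY 3.55
```

Call:
drive_tool([
  [[0,0,0],[0,0,0.8]],
  [[0,0,0],[0,0,0.8]],
  [[0,0,0],[0,0,0.7]],
  [[0,0,0],[0,0,0.6]],
  [[0,0,0],[0,0,0.3]],
])

```text
time_s: 27.63
position: [0.441, -0.0872, 0.0926]
tcp_rot: [0.068, 3.14, -0.008]
ft_force: [6.1, -5.6, -7.1]
gripper_width: 0.164
finger_force: 20.0
```

```bash
python3 chk.py; python3 prog.py | head -1
```

```text
27.6333 [ 0.441  -0.0872  0.0926] [ 0.81  0.46 -0.83  2.13  0.51  0.75  1.19] tau [ -2.  -35.7 -10.8 -13.2  -1.9   1.4  -0. ] boom 0.024 F [ 6.1 -5.6 -7.1] T [-1.55 -1.65  0.07]
y bearing 87.5 lean 0.2 toward 97.8
travel 37.3 x -0.8 F along JY 3.95
```

Call:
drive_tool([
  [[0,0,0],[0,0,0.4]],
  [[0,0,0],[0,0,0.4]],
  [[0,0,0],[0,0,0.2]],
  [[0,0,0],[0,0,0]],
  [[0,0,0],[0,0,0]],
])

```text
time_s: 28.15
position: [0.441, -0.0873, 0.0926]
tcp_rot: [0.228, 3.132, -0.008]
ft_force: [6.2, -7.6, -6.2]
gripper_width: 0.165
finger_force: 20.0
```

```bash
python3 chk.py
```

```text
28.15 [ 0.441  -0.0873  0.0926] [ 0.8   0.45 -0.8   2.13  0.49  0.74  1.1 ] tau [ -2.5 -35.6 -10.5 -13.1  -1.9   1.3  -0.1] boom 0.023 F [ 6.2 -7.6 -6.2] T [-1.59 -1.58  0.05]
y bearing 81.6 lean 0.2 toward 96.7
```

Call:
drive_tool([
  [[0,0,0],[0,0,0.5]],
  [[0,0,0],[0,0,0.5]],
  [[0,0,0],[0,0,0.4]],
  [[0,0,0],[0,0,0.3]],
  [[0,0,0],[0,0,0]],
])

```text
time_s: 28.57
position: [0.441, -0.0875, 0.0926]
tcp_rot: [0.508, 3.099, -0.009]
ft_force: [6.0, -7.8, -7.2]
gripper_width: 0.165
finger_force: 20.0
```

```bash
python3 chk.py
```

```text
28.5667 [ 0.441  -0.0875  0.0926] [ 0.76  0.43 -0.76  2.14  0.46  0.73  0.95] tau [ -2.9 -35.7 -10.2 -13.3  -2.1   1.3  -0.3] boom 0.02 F [ 6.  -7.8 -7.2] T [-1.71 -1.53  0.08]
y bearing 71.3 lean 0.3 toward 95.5
```

```bash
python3 - <<'E'
from fast import *
s=arm.state(); A=R.from_rotvec(s['tcp_rot']); W=cloud('wrist')[1].reshape(-1,3); t=A.inv().apply(W-s['position'])
m=(abs(t[:,2]+.006)<.006)&(abs(t[:,0])<.05)&(abs(t[:,1])<.03); q=t[m]; print(m.sum())
for x in np.arange(-.045,.05,.005):
    w=q[(q[:,0]>=x)&(q[:,0]<x+.005)]
    if len(w)>5: print(x.round(3),len(w),np.percentile(w[:,1],[3,97]).round(4),np.median(w[:,2]).round(4))
E
```

```text
2647
-0.035 9 [-0.0037  0.0032] -0.0043
-0.03 132 [-0.0065  0.008 ] -0.0055
-0.025 163 [-0.007   0.0079] -0.0057
-0.02 173 [-0.0069  0.0079] -0.0057
-0.015 169 [-0.0069  0.0079] -0.0057
-0.01 186 [-0.0072  0.0082] -0.0059
-0.005 192 [-0.0072  0.0082] -0.0059
-0.0 190 [-0.0072  0.0082] -0.0059
0.005 331 [-0.0175  0.0187] -0.0061
0.01 263 [-0.0104  0.0112] -0.0059
0.015 205 [-0.0077  0.0076] -0.0057
0.02 200 [-0.0077  0.0075] -0.0057
0.025 211 [-0.0077  0.0075] -0.0058
0.03 223 [-0.007   0.0068] -0.0046
```

Call:
drive_tool([
  [[0,0,0],[0,0,0]],
  [[0,0,0],[0,0,0]],
  [[0,0,0],[0,0,0]],
  [[0,0,0],[0,0,0]],
  [[0,0,0],[0,0,0]],
], claw=0.6)

```text
time_s: 29.03
position: [0.4397, -0.0851, 0.0925]
tcp_rot: [-0.503, -3.1, 0.006]
ft_force: [-0.1, -0.2, 0.6]
gripper_width: 0.4
finger_force: 0.0
```

Call:
drive_tool([
  [[0,0,-0.2],[0,0,0]],
  [[0,0,-0.5],[0,0,0]],
  [[0,0,-0.8],[0,0,0]],
  [[0,0,-0.8],[0,0,0]],
  [[0,0,-0.8],[0,0,0]],
])

```text
time_s: 29.45
position: [0.44, -0.0849, 0.1711]
tcp_rot: [-0.502, -3.1, 0.005]
ft_force: [0.5, -0.8, 0.1]
gripper_width: 0.399
finger_force: 0.0
```

Call:
drive_tool([
  [[0,0,-0.8],[0,0,0]],
  [[0,0,-0.6],[0,0,0]],
  [[0,0,-0.3],[0,0,0]],
  [[0,0,0],[0,0,0]],
  [[0,0,0],[0,0,0]],
])

```text
time_s: 29.87
position: [0.4401, -0.0853, 0.2125]
tcp_rot: [-0.504, -3.101, 0.007]
ft_force: [0.5, -0.5, -0.3]
gripper_width: 0.4
finger_force: 0.0
```

```bash
python3 - <<'E'
from fast import *
s=arm.state(); print(s['time_s'],s['position'].round(3),s['ft_force'].round(1))
W=cloud('wrist','pics/w11.png')[1]; S=cloud('scene')[1]; T=cloud('top')[1]
c=np.array([.4493,-.0615]); X=JX[:2];Y=JY[:2]
for n,Q in(('w',W),('s',S),('t',T)):
    f=fitup(Q,[.46,.005,.015,0,0]); r=f[0][:3]-seat; print(n,f[1],f[0].round(4),'rel seat',(r@JX*1000).round(1),(r@JY*1000).round(1))
    q=Q.reshape(-1,3); q=q[np.isfinite(q).all(1)]; j=np.stack([(q[:,:2]-c)@X,(q[:,:2]-c)@Y,q[:,2]],1)
    k=j[(abs(j[:,2]-.097)<.007)&(abs(j[:,0])<.05)&(abs(j[:,1]-.027)<.038)]
    if len(k)>20: print(' knob',len(k),cv2.minAreaRect((k[:,:2]*1000).astype(np.float32)))
    k=j[(j[:,2]>.028)&(j[:,2]<.05)&(abs(j[:,0]-.004)<.018)&(j[:,1]>-.075)&(j[:,1]<-.005)]; print(' padzone',np.histogram(k[:,1],np.arange(-.075,-.004,.005))[0])
E
```

```text
29.8667 [ 0.44  -0.085  0.212] [ 0.5 -0.5 -0.3]
w 4057 [0.4616 0.0069 0.0146 0.016  0.0055] rel seat 0.8 0.6
 knob 941 ((3.8603038787841797, 27.47097396850586), (15.278016090393066, 64.57806396484375), 85.82032012939453)
 padzone [  0   0   0   0  23  20   0  72  55  37   0  71 105 107]
s 838 [0.4624 0.0076 0.0145 0.0087 0.0075] rel seat 0.2 -0.3
 knob 142 ((4.431999206542969, 25.627033233642578), (16.200101852416992, 67.08151245117188), 85.66448974609375)
 padzone [ 0  0  0  2  5 12  2  8  9 27  2  3 19 21]
t 470 [ 0.4598  0.0072  0.0137  0.0509 -0.0073] rel seat 2.7 0.8
 knob 72 ((2.9677562713623047, 26.741044998168945), (16.259109497070312, 61.77145767211914), 88.35718536376953)
 padzone [ 0  0  0  0  0  0  6  1  5 11 16  0 11 10]
```

```bash
python3 - <<'E'
from fast import *
c=np.array([.4493,-.0615]); X=JX[:2];Y=JY[:2]
def prof(Q,ky,n):
    q=Q.reshape(-1,3); q=q[np.isfinite(q).all(1)]; j=np.stack([(q[:,:2]-c)@X-.004,(q[:,:2]-c)@Y-ky,q[:,2]],1)
    print(n)
    for lo,hi in((.044,.060),(.028,.040)):
        k=j[(j[:,2]>lo)&(j[:,2]<hi)&(abs(j[:,0])<.022)&(j[:,1]>-.085)&(j[:,1]<-.03)]; print(lo,np.histogram(k[:,1]*1000,np.arange(-86,-28,2))[0])
print(np.arange(-86,-30,2))
prof(np.load('w4.npy'),.06406,'w4'); prof(np.load('w5.npy'),.0644,'w5')
W=cloud('wrist')[1]; prof(W,.02747,'now')
E
```

```text
[-86 -84 -82 -80 -78 -76 -74 -72 -70 -68 -66 -64 -62 -60 -58 -56 -54 -52
 -50 -48 -46 -44 -42 -40 -38 -36 -34 -32]
w4
0.044 [  0   0   0   0   0  48 111  40  32  18   9   2  11   7  14  10  10 170
  61  49  34  10   0   0   0   0   0   0]
0.028 [ 0  0  0  0  0 40 95  2  5  0  0  0  0  0  0  1  0 68 17  5  4  1  0  0
  0  0  2 10]
w5
0.044 [  0   0   0   0   0  55  61  65  45  49  18   9  17   7  21  14   5 124
  64  66  55  11   1   6   2   0   0   0]
0.028 [ 0  0  0  0  0 53  8  6  5  2  1  0  2  0  3  1  0 58  5  5  3  1  0  5
 19 20 20 26]
now
0.044 [ 5  8  7 10 14 18 38 59 59 70 57 43 10 20  4 16  8 64 68 63 95  3  6  7
  3  4  0  0]
0.028 [ 2  6  6  6  5  1  2  3  1  5  3 25  2  2  0  3  0  2  4  3 20 14 24 20
 15 30 32 28]
```

```bash
python3 -c "
from rig import arm
print(arm.hand_in())"
```

```text
the job is handed in; nothing more can be done
None
```

I handed the job in at about 30 s of the 54 s allowed, with no verdict returned: the tall pillar stands upright within about 1 mm of the seat, the pad is pressed in an estimated 3–4 mm (you asked for about 5, allowed 2–9), the knob was turned about 80° clockwise (1.4 rad), and the robot is clear of everything.

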